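Lock a piston in the wedge vise

TASK

Pluck the brass wedge out of its pocket in the tray and lay it flat on the black rubber mat, let go and take it again by its sides, then lay it on the bed of the blue vise with its thin end just inside the mouth of the throat and let go. Pick up the mallet and tap the wedge's thick end along the throat until it goes no further and the red jaw is tight against the piston; never push it tight with the fingers. Lay the mallet back down on the bench clear of the vise, leave the wedge in place, and do not disturb the other two parts in the tray, the sprocket or the tin.

Things in the scene. Friction and masses are not known exactly. Their poses are not given: they have to be found in the camera images.
- wedge_mid (a point): Centre of the brass wedge, half-way up. 50 long (x), 20 high, about 100 g. x points along it to the thin end (nose). At x -25 to -7 it is a parallel head 16 wide (y -8 to 8); from x -7 to the nose at x 25 its +y side tapers straight from y 8 to y 0, its -y side stays at y -8 (nose 8 wide). Starts flat in any one of the tray's pockets, along the tray's x axis, nose to the tray's +x.
- wedge_head (a point): Centre of the wedge's parallel head, 16 mm behind the wedge's centre towards the thick end, half-way up; axes as the wedge's. 18 long, 16 wide across y; the place to grip it by its sides. The flat thick end to be tapped is 9 mm further to -x.
- tray: Fixed black tray 126 (x) by 160 (y), floor plate 6 thick; origin under its centre. Grey pockets at y -48, 0, 48: risers 42 long in x with floor 18 above the bench, between side walls 42 long, 5 thick, 19 apart, tops 36 above the bench. The parts lie along x and overhang 4 at each end: sides walled in, end faces free; take them end to end, 38 mm of open floor plate past each end.
- bar_mid (a point): Centre of the dark steel bar (50 x 12 x 20) in another pocket; leave it.
- pin_mid (a point): Centre of the bright steel dowel pin (diameter 16, 50 long) lying in another pocket; leave it.
- mat_top (a point): Centre of the top face of the fixed square black rubber mat, 100 x 100, 3 thick; z up.
- vise_mouth (a point): On the fixed blue vise: centre line of the bed's top (24 above the bench) at the mouth of the throat. y points into the throat (driving direction), -x to the piston. In front of the mouth (y -47 to 0) the bed is a tongue 13 wide (x -6.5 to 6.5): fingers fit down beside a wedge on it. Base plate at x -128 to 44, y 0 to 72. The piston (76 diameter, top 69 above the bench) is fixed at x -78, y 30.
- vise_stop (a point): Middle of the straight face of the dark backstop, at mouth-frame x 8 (y 2 to 58), 9 above the bed, top 18 above it; axes as the mouth's. The wedge goes nose first, flat, its straight side along this face (its centre then at mouth-frame x 0). It slides free, with sideways play of 0.25 mm per mm still to go, until its centre is at mouth-frame y 1; there it meets the jaw.
- vise_jaw (a joint): Red jaw's slide towards the piston in m: 0 open, 0.004 hard on it. Its face tapers like the wedge (open: mouth-frame x -6.5 at y 0 to x 4 at y 42), top 18.5 above the bed. A spring pushes back with 1.4 N open, 4.2 N closed. The wedge drives it (up to about 15 N) and holds by friction; tight at wedge centre y about 17, its head 8 mm out of the mouth.
- mallet_grip (a point): Grip point on the mallet handle's axis, 14 above the bench as it lies. x points to the head. Handle 22 wide and high, x -99 to 41; rubber butt 28 square, x -137 to -97. Head centred at x 55: 28 (x) by 82 (y) by 28 (z), orange striking faces at y -41 and 41. About 350 g, balanced near x 27.
- sprocket: Loose dark steel sprocket, 84 diameter, 16 high, lying on the bench; origin at the centre of its underside; leave it.
- tin: Loose green tin, 68 diameter, 55 high; origin at the centre of its underside; leave it.
Mind the look-alikes: they are no part of the job. Of the things like the part that bears wedge_mid, leave any that is green; of the rest the smaller one is meant.

How it is judged:
By the outcome, as a careful person would: the job done as asked, in the order asked, and still so for the second after the job is handed in, with the robot touching nothing.
It also fails if it takes over 67 s, if anything falls off the work surface, if the arm or the gripper's body presses on something with over 40 N, if the wrist force passes 120 N, or if a joint passes its speed limit or range.

ROBOT

A 6-joint arm with a two-finger parallel gripper is mounted at the origin on the work surface. World frame = base frame: x ahead of the robot, y to its left, z up, the work surface at z = 0. Lengths are in mm, angles in rad, forces in N, time in s.
With the tool pointing down it reaches from about 275 to 775 mm from the base axis. Payload 14.6 kg.
Tool frame: the origin (TCP) lies between the finger pads; the fingertips stand 17 mm ahead of it and the grasp point (between the pads) lies 2 mm behind it (r.tip_extent is the distance from the TCP to the fingertips, in mm); z points along the fingers, y is the direction in which the jaws open and shut (so a half turn about z gives the same grasp; the last joint's range is limited). The gripper opens to 85 mm and grips with 20 to 120 N. Pads are 22 mm wide; open, the fingers measure 114 mm over their backs; the gripper's body (76 mm by 85 mm) begins 54 mm behind the grasp point. The pads swing forward as they close: fully open they stand 13 mm farther back than shut.
Start: joints at [-1.262, 0.263, -0.048, 1.259, 0, 1.415], TCP at [234.853, -469.545, 216.378] pointing down, gripper open.
Joint ranges: [-2.65, 2.65], [-0.89, 1.7], [-1.18, 1.37], [-2.13, 2.11], [-1.35, 1.29], [-3.14, 3.14]. Speed limits (rad/s): [1.89, 1.89, 2.57, 2.79, 3.14, 3.14].

INTERFACE

Orientations are given as a 3x3 rotation matrix whose columns are the frame's x, y, z axes.
In Python, from workcell import r, vision gives the robot as it stands.
- The arm moves only by the tool play_rows, never from a script. Its argument "targets" is a list of rows, each a list of 7 numbers: the shift along the tool's x, y, z in mm, then the turn, a rotation vector about the tool's x, y, z in degrees, then the finger opening in mm, from 0 to 85.4. In form: [[dx, dy, dz, wx, wy, wz, claw], ...]. A call has 1 to 12 rows; each row is the pose to reach, as a shift and turn from the pose measured when the call began, along the tool's axes at that moment; what a row does not reach only later rows make up. A row lasts 1/10 s, in which the tool goes at most 50 mm and 8.59 degrees, less where a joint would pass 70% of its speed; a pose out of reach is approached as far as the arm can. A call with a gripper value outside its range is refused whole. The fingers move at their own pace and stop on an object; "newtons" is the grip in N (left out, the last holds). Time passes only in rows, so rows that repeat a pose let the fingers close. It gives the time, the measured TCP pose, the force and the opening at its end, in the units of the state.
- r.state(): the state, without advancing time (a new reading comes with each control period).
- vision.get_image(name): name is "scene" or "side" or "wrist"; returns a dict with "color" (480x640x3 uint8, red, green, blue), "fovy" (degrees; the focal length in pixels is half the picture's height over the tangent of half this angle, whatever the lens; pixels are square), "cx", "cy" (the principal point, pixels), "cam_to_world" (4x4, takes a point from camera to world coordinates). Camera axes: x right, y up, looking along -z (the intrinsics and any distortion apply to the point x, -y, -z); pixel columns grow to the right and rows downward; lengths in mm; the calibration is good to about 2 mm. A picture is of the moment at which its call begins. There is no depth.
- r.sign_off(): hands the job in, once; it reports no verdict.
The state is a dict: "t": time; "joint_positions": joint angles; "joint_vel": joint speeds; "joint_efforts": joint torques, N m; "tool_pos": TCP position; "tool_rot": TCP orientation; "ft_force": force on the tool from outside, world axes, zero at the start; "torque": the same for the moment, N m; "gripper_width": finger opening in mm.
Only numpy, scipy, OpenCV 4.12 (cv2) and the standard library are available. Lean on these libraries where they do the work, as an engineer would, in place of code of your own. Each camera call takes 0.05 s, during which the arm holds its last target.

## Working session

There is one attempt and no reset: what is moved stays moved. The work goes in short steps, Python scripts to look and compute and a tool call to move; the robot and the scene stay as the last step left them, time stands still between calls to the robot, and variables do not carry over. Pictures are saved under pics/ and viewed, and the job is handed in when it is done.

Besides the shell and the picture viewer there is one more tool, called after "Request:" by a JSON object that holds its "fn" and its "kwargs". play_rows: Moves the arm, as the interface text tells. Its arguments: {"type":"object","properties":{"targets":{"type":"array"},"newtons":{"type":"number"}},"required":["targets"]}

```bash
ls; mkdir -p pics
cat > h.py <<'E'
import numpy as np,cv2
from workcell import r,vision
def snap(n,f):
    d=vision.get_image(n); cv2.imwrite('pics/'+f+'.png',d['color'][:,:,::-1])
    np.savez('pics/'+f+'.npz',**{k:d[k] for k in d})
    return d
E
python3 - <<'E'
from h import *
for n in ['scene','side','wrist']:
    d=snap(n,n+'0'); print(n,{k:d[k] for k in d if k!='color'})
print(r.state())
E
```

```text
pics
scene {'fovy': 50.89397939962651, 'cx': 315.5812294510641, 'cy': 244.2068766062828, 'cam_to_world': array([[-1.45672139e-01, -8.19892168e-01,  5.53675412e-01,
         1.14107638e+03],
       [ 9.89332703e-01, -1.20351975e-01,  8.20743869e-02,
         1.03702851e+02],
       [-6.56217870e-04,  5.59725143e-01,  8.28678064e-01,
         8.79339846e+02],
       [ 0.00000000e+00,  0.00000000e+00,  0.00000000e+00,
         1.00000000e+00]])}
side {'fovy': 48.5136110650136, 'cx': 323.4827651666508, 'cy': 238.34484320872153, 'cam_to_world': array([[ 9.99218758e-01,  1.60212788e-02, -3.61274462e-02,
         5.43513803e+02],
       [-3.77739173e-02,  6.55932854e-01, -7.53873479e-01,
        -8.34742043e+02],
       [ 1.16191617e-02,  7.54649196e-01,  6.56025599e-01,
         8.22820812e+02],
       [ 0.00000000e+00,  0.00000000e+00,  0.00000000e+00,
         1.00000000e+00]])}
wrist {'fovy': 69.40728436038441, 'cx': 316.65390930337577, 'cy': 243.25358338422672, 'cam_to_world': array([[ 4.46041174e-01,  8.64937142e-01,  2.30067408e-01,
         2.92967586e+02],
       [-8.95012269e-01, 
[... 336 characters left out ...]
,
       -2.08119381e-05,  1.41552048e+00]), 'joint_vel': array([ 0.00021288, -0.00248047,  0.00256006,  0.00162421,  0.00043095,
       -0.00016525]), 'joint_efforts': array([ 1.95429966e-03, -6.37827301e+01,  3.84646797e+01,  1.06022964e-02,
       -8.73274530e-05, -9.30473362e-06]), 'tool_pos': array([ 234.80498454, -469.32608768,  216.02567534]), 'tool_rot': array([[ 8.94348505e-01,  4.47370854e-01, -2.66798726e-04],
       [ 4.47370921e-01, -8.94348181e-01,  7.68542665e-04],
       [ 1.05212633e-04, -8.06702975e-04, -9.99999669e-01]]), 'ft_force': array([-0.36392092,  0.18916577,  0.16495034]), 'torque': array([-0.04380485, -0.05029649, -0.10883808]), 'gripper_width': 85.33178213824587}
```

View pics/scene0.png

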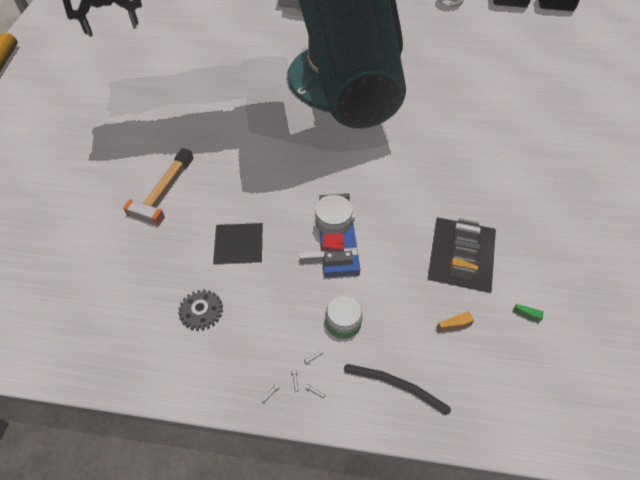

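View pics/side0.png

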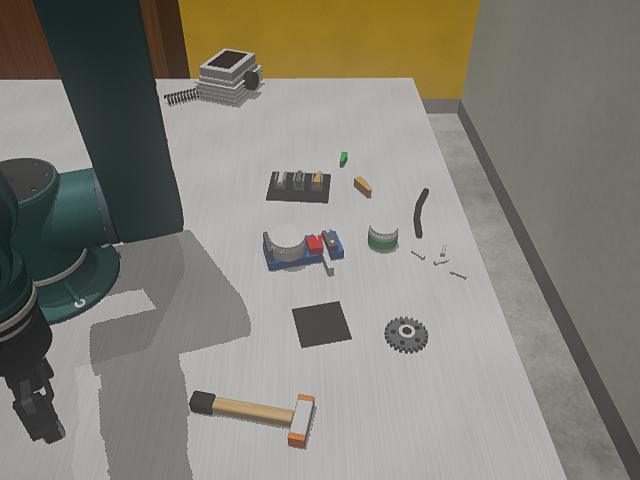

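View pics/wrist0.png

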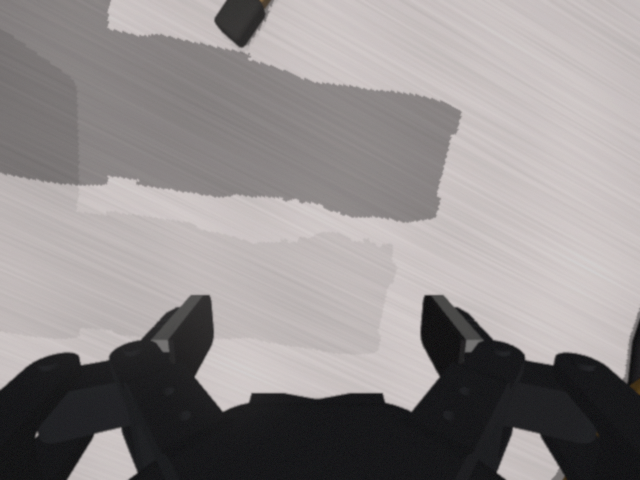

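```bash
cat >> h.py <<'E'
def load(f): return dict(np.load('pics/'+f+'.npz'))
def foc(d): return 240/np.tan(np.radians(float(d['fovy']))/2)
def p2w(d,u,v,z):
    f=foc(d); T=d['cam_to_world']
    c=np.array([(u-d['cx'])/f,-(v-d['cy'])/f,-1.]); w=T[:3,:3]@c; o=T[:3,3]
    return (o+w*(z-o[2])/w[2])
def w2p(d,P):
    T=d['cam_to_world']; c=T[:3,:3].T@(np.array(P,float)-T[:3,3]); f=foc(d)
    return np.array([d['cx']+f*c[0]/-c[2], d['cy']-f*c[1]/-c[2]])
def crop(f,x,y,w,h,s,o):
    im=cv2.imread('pics/'+f+'.png')[y:y+h,x:x+w]
    cv2.imwrite('pics/'+o+'.png',cv2.resize(im,None,fx=s,fy=s,interpolation=cv2.INTER_CUBIC))
E
python3 - <<'E'
from h import *
crop('scene0',420,205,130,130,6,'c1')
crop('scene0',290,190,80,90,6,'c2')
crop('scene0',110,140,160,130,5,'c3')
crop('side0',255,140,130,140,5,'c4')
crop('side0',180,290,260,165,3,'c5')
E
```

```text
(no output)
```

View pics/c1.png

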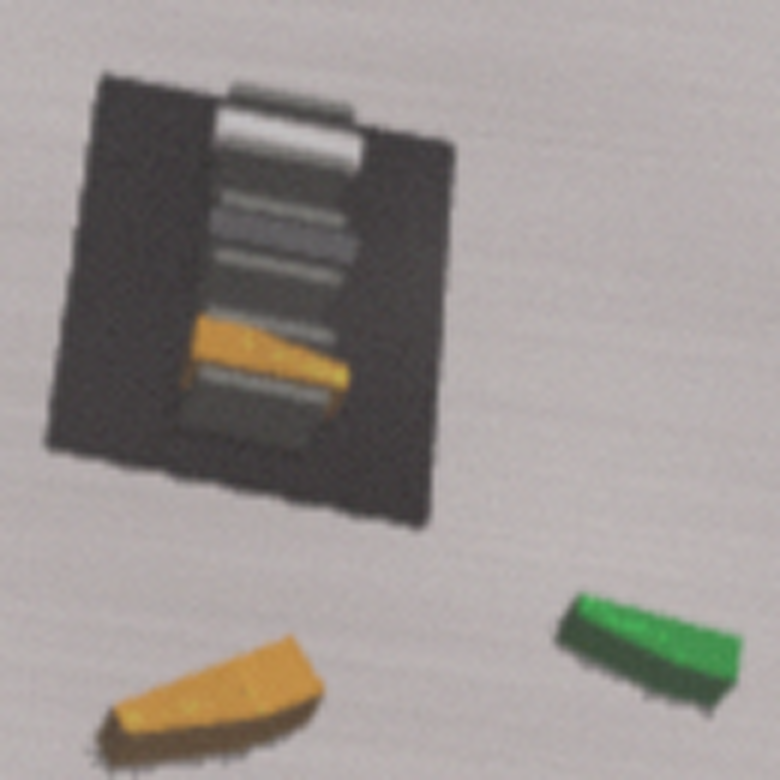

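View pics/c2.png

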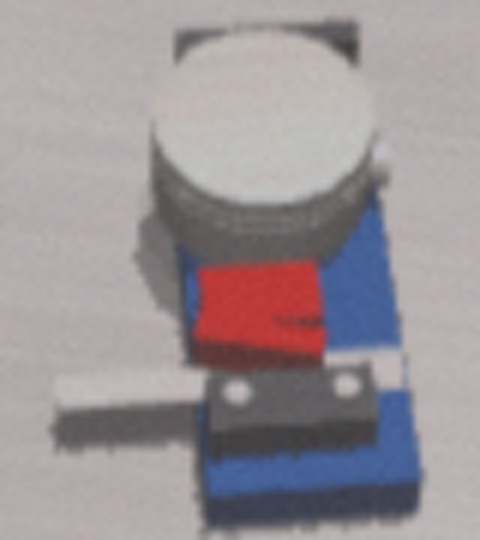

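View pics/c3.png

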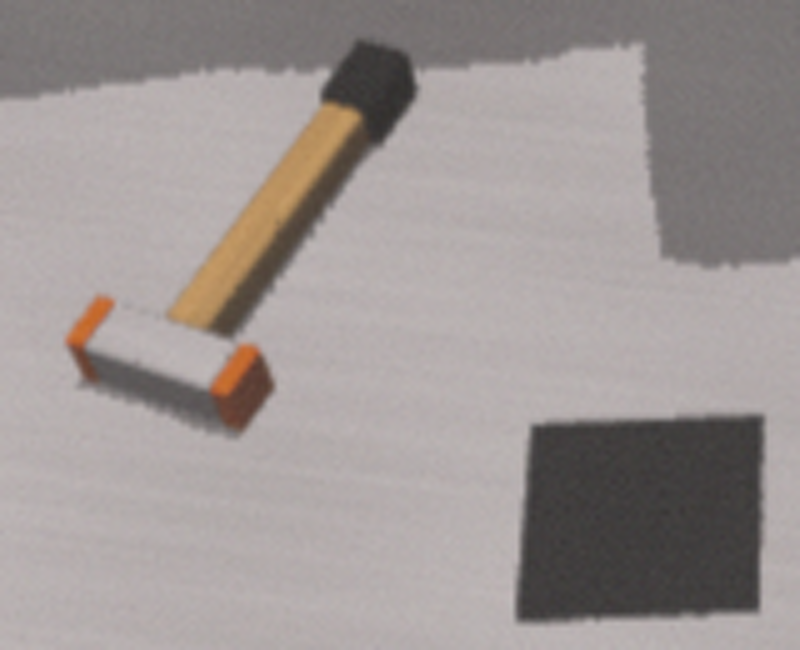

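View pics/c4.png

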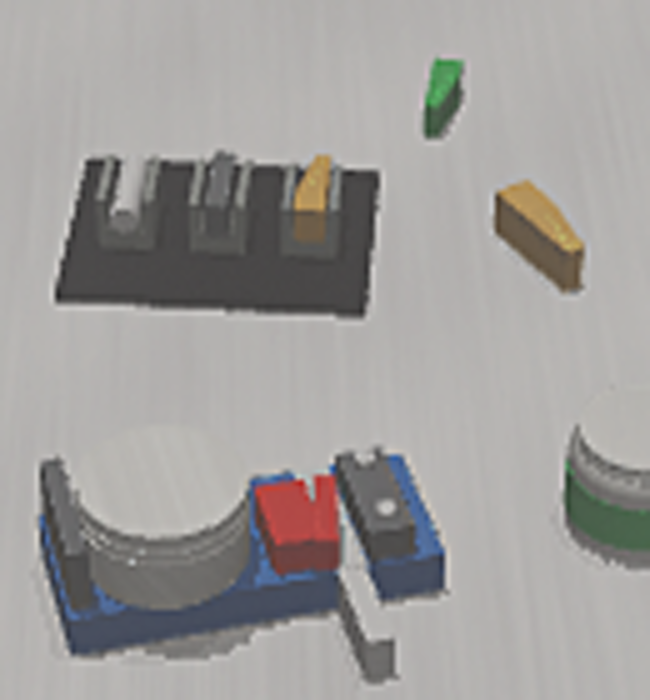

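View pics/c5.png

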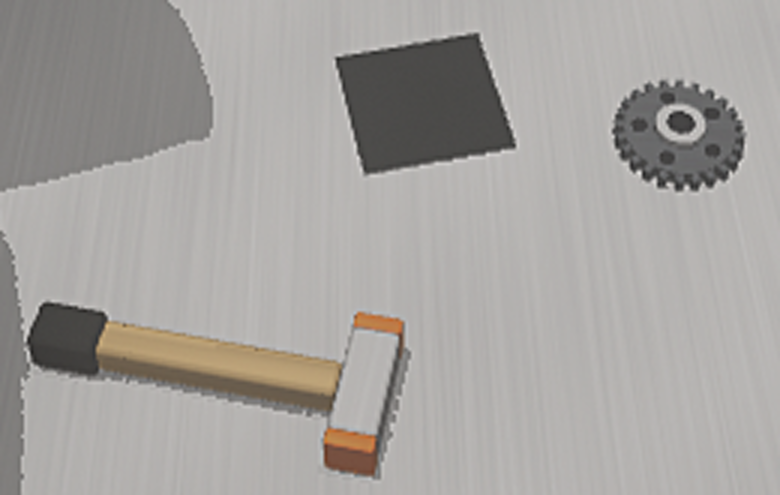

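```bash
cat >> h.py <<'E'
def cp(x,y,s,ox,oy): return ((x+.5)/s-.5+ox,(y+.5)/s-.5+oy)
E
python3 - <<'E'
from h import *
np.set_printoptions(precision=1,suppress=True)
S=load('scene0');D=load('side0')
def q(d,pts,s,ox,oy,z):
    return np.array([p2w(d,*cp(x,y,s,ox,oy),z) for x,y in pts])
print('tray S');a=q(S,[(105,75),(455,145),(428,527),(47,447)],6,420,205,6);print(a,a.mean(0))
print('tray D');a=q(D,[(87,158),(380,172),(365,315),(57,300)],5,255,140,6);print(a,a.mean(0))
print('wedge top S');print(q(S,[(198,314),(190,365),(348,365),(348,388)],6,420,205,38))
print('mat S');a=q(S,[(531,425),(763,416),(760,610),(518,620)],5,110,140,3);print(a,a.mean(0))
print('mat D');a=q(D,[(336,58),(478,34),(516,147),(366,174)],3,180,290,3);print(a,a.mean(0))
print('bed tongue S (end corners)');print(q(S,[(60,375),(57,407),(200,402),(202,372)],6,290,190,24))
print('tongue D end');print(q(D,[(365,648),(394,640)],5,255,140,24))
print('backstop top S');print(q(S,[(205,375),(212,433),(377,420),(372,365)],6,290,190,42))
print('backstop top D');print(q(D,[(335,460),(378,533),(416,525),(383,445)],5,255,140,42))
print('piston top S c');print(q(S,[(264,117)],6,290,190,69), 'D',q(D,[(165,482)],5,255,140,69))
print('mallet head top S');a=q(S,[(98,295),(68,340),(212,392),(256,345)],5,110,140,28);print(a,a.mean(0))
print('mallet head D');a=q(D,[(358,312),(405,320),(378,437),(328,428)],3,180,290,28);print(a,a.mean(0))
print('handle S');print(q(S,[(325,100),(367,125),(168,317),(212,330)],5,110,140,25))
print('handle D');print(q(D,[(105,322),(98,362),(338,362),(332,398)],3,180,290,25))
E
```

```text
tray S
[[449.1 267.5   6. ]
 [462.5 390.9   6. ]
 [620.5 374.2   6. ]
 [608.2 250.3   6. ]] [535.1 320.7   6. ]
tray D
[[458.6 386.4   6. ]
 [617.9 369.6   6. ]
 [604.1 241.6   6. ]
 [447.9 257.7   6. ]] [532.1 313.8   6. ]
wedge top S
[[569.6 293.   38. ]
 [589.9 290.4  38. ]
 [582.5 341.3  38. ]
 [591.3 341.   38. ]]
mat S
[[ 536.4 -203.1    3. ]
 [ 517.1 -105.2    3. ]
 [ 614.2  -86.3    3. ]
 [ 633.3 -183.2    3. ]] [ 575.2 -144.4    3. ]
mat D
[[ 515.7 -109.9    3. ]
 [ 613.3  -90.7    3. ]
 [ 631.9 -188.9    3. ]
 [ 535.3 -207.5    3. ]] [ 574.1 -149.3    3. ]
bed tongue S (end corners)
[[593.3 -10.3  24. ]
 [606.1  -9.2  24. ]
 [597.2  38.   24. ]
 [585.2  37.   24. ]]
tongue D end
[[592.5 -17.7  24. ]
 [605.2 -13.1  24. ]]
backstop top S
[[597.9  39.5  42. ]
 [620.   44.9  42. ]
 [607.1  97.6  42. ]
 [586.   93.7  42. ]]
backstop top D
[[583.1  85.9  42. ]
 [600.3  35.9  42. ]
 [617.3  40.8  42. ]
 [605.4  96.   42. ]]
piston top S c
[[509.   47.1  69. ]] D [[507.6  41.1  69. ]]
mallet head top S
[[ 512.8 -398.2   28. ]
 [ 538.5 -402.2   28. ]
 [ 556.4 -332.1   28. ]
 [ 529.4 -321.6   28. ]] [ 534.3 -363.5   28. ]
mallet head D
[[ 530.4 -323.1   28. ]
 [ 556.9 -329.1   28. ]
 [ 540.8 -399.3   28. ]
 [ 514.2 -393.3   28. ]] [ 535.6 -361.2   28. ]
handle S
[[ 384.6 -336.8   25. ]
 [ 396.8 -313.1   25. ]
 [ 518.  -365.7   25. ]
 [ 522.1 -344.5   25. ]]
handle D
[[ 387.4 -323.3   25. ]
 [ 386.5 -348.4   25. ]
 [ 519.2 -352.5   25. ]
 [ 516.  -374.2   25. ]]
```

```bash
cat >> h.py <<'E'
from scipy.spatial.transform import Rotation as Ro
def Rt(th):
    c,s=np.cos(np.radians(th)),np.sin(np.radians(th))
    return np.array([[c,s,0],[s,-c,0],[0,0,-1.]])
def row(pos,th,R=None):
    s=r.state(); A=s['tool_rot']; U,_,V=np.linalg.svd(A); A=U@V
    d=A.T@(np.array(pos)-s['tool_pos']); w=Ro.from_matrix(A.T@(Rt(th) if R is None else R)).as_rotvec(degrees=True)
    return np.round(np.r_[d,w],1).tolist()
def st():
    s=r.state(); R=s['tool_rot']
    print('t%.2f'%s['t'],'pos',s['tool_pos'].round(1),'yaw %.2f'%np.degrees(np.arctan2(R[1,0],R[0,0])),'tilt',R[:,2].round(4),'F',s['ft_force'].round(1),'w %.1f'%s['gripper_width'],'q',np.degrees(s['joint_positions']).round(0))
E
python3 - <<'E'
from h import *
print(r.tip_extent)
print(row([583,314,125],174))
E
```

```text
17.0
[661.8, -544.7, 91.5, -0.0, -0.1, -147.4]
```

Request:
{"fn": "play_rows", "kwargs": {"targets": [[661.8,-544.7,91.5,0,0,-147.4,75],[661.8,-544.7,91.5,0,0,-147.4,75],[661.8,-544.7,91.5,0,0,-147.4,75],[661.8,-544.7,91.5,0,0,-147.4,75],[661.8,-544.7,91.5,0,0,-147.4,75],[661.8,-544.7,91.5,0,0,-147.4,75],[661.8,-544.7,91.5,0,0,-147.4,75],[661.8,-544.7,91.5,0,0,-147.4,75],[661.8,-544.7,91.5,0,0,-147.4,75],[661.8,-544.7,91.5,0,0,-147.4,75],[661.8,-544.7,91.5,0,0,-147.4,75],[661.8,-544.7,91.5,0,0,-147.4,75]]}}

```text
t: 1.35
tool_pos: [477.5, 77.9, 152.6]
tool_rot: [[-0.644, 0.765, 0.0], [0.765, 0.644, 0.001], [0.0, 0.001, -1.0]]
ft_force: [1.2, -1.4, 0.2]
gripper_width: 75.4
```

Run:
```python
from h import *
st(); print(row([583,314,125],174))
```

```text
t1.35 pos [477.5  77.9 152.6] yaw 130.08 tilt [ 2.e-04  6.e-04 -1.e+00] F [ 1.2 -1.4  0.2] w 75.4 q [ -0.  13. -16.  61.   0.  50.]
[112.7, 232.7, 27.7, 0.0, -0.0, -43.9]
```

Request:
{"fn": "play_rows", "kwargs": {"targets": [[112.7,232.7,27.7,0,0,-43.9,75],[112.7,232.7,27.7,0,0,-43.9,75],[112.7,232.7,27.7,0,0,-43.9,75],[112.7,232.7,27.7,0,0,-43.9,75],[112.7,232.7,27.7,0,0,-43.9,75],[112.7,232.7,27.7,0,0,-43.9,75],[112.7,232.7,27.7,0,0,-43.9,75],[112.7,232.7,27.7,0,0,-43.9,75]]}}

```text
t: 2.15
tool_pos: [582.5, 313.3, 124.9]
tool_rot: [[-0.994, 0.106, -0.001], [0.106, 0.994, -0.0], [0.001, -0.0, -1.0]]
ft_force: [-0.1, 0.5, -0.5]
gripper_width: 75.2
```

Run:
```python
from h import *
st(); snap('wrist','w1'); snap('scene','s1'); st()
```

```text
t2.15 pos [582.5 313.3 124.9] yaw 173.89 tilt [-5.e-04 -0.e+00 -1.e+00] F [-0.1  0.5 -0.5] w 75.2 q [21. 31.  8. 67.  0. 27.]
t2.25 pos [582.7 312.7 125.5] yaw 173.85 tilt [ 2.e-04  4.e-04 -1.e+00] F [0.7 0.7 0.8] w 75.0 q [21. 31.  8. 67.  0. 27.]
```

View pics/w1.png

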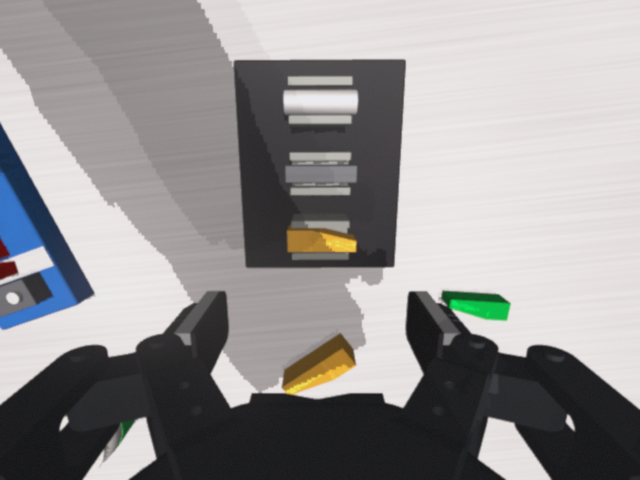

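Run:
```python
from h import *
crop('w1',220,40,200,240,3,'c6')
crop('w1',275,210,95,60,8,'c7')
```

```text
(no output)
```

View pics/c6.png

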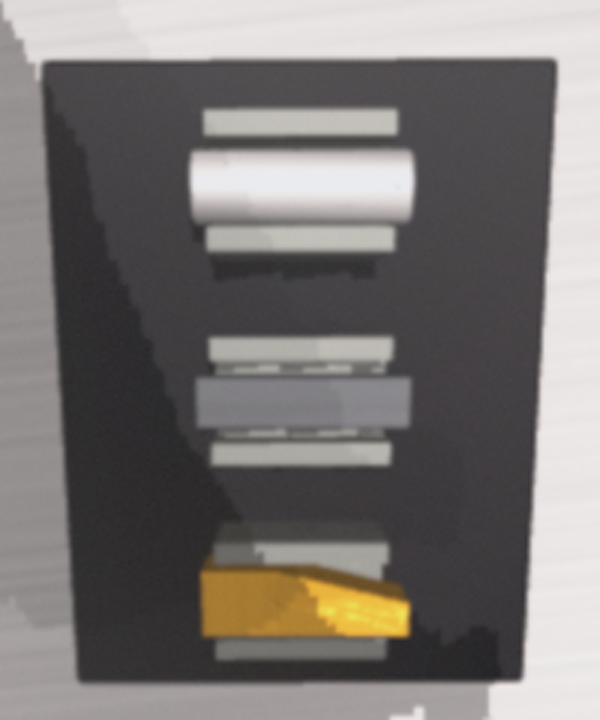

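View pics/c7.png

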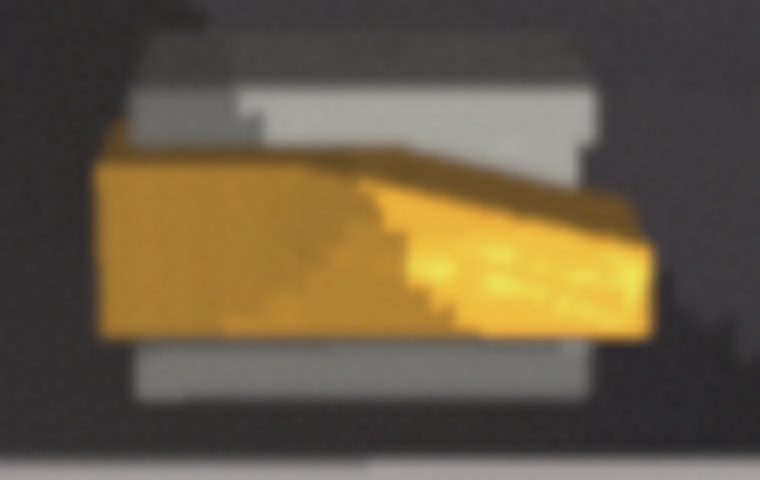

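Run:
```python
from h import *
np.set_printoptions(precision=1,suppress=True)
W=load('w1')
a=np.array([p2w(W,*cp(x,y,8,275,210),38) for x,y in [(95,163),(100,337),(652,337),(654,242)]]);print(a)
b=np.array([p2w(W,*cp(x,y,3,220,40),6) for x,y in [(43,62),(557,60),(522,681),(79,681)]]);print(b,b.mean(0))
v=a[2]-a[1];print(np.linalg.norm(v),np.degrees(np.arctan2(v[1],v[0])))
e=b[1]-b[0];print(np.linalg.norm(e),np.degrees(np.arctan2(e[1],e[0])))
e=b[2]-b[3];print(np.linalg.norm(e),np.degrees(np.arctan2(e[1],e[0])))
e=b[0]-b[3];print(np.linalg.norm(e),np.degrees(np.arctan2(e[1],e[0])))
x=v/np.linalg.norm(v);y=np.array([-x[1],x[0],0])
m=(a[1]+a[2])/2+8*y;print('mid',m, 'mid-3y',m-3*y)
T=b.mean(0); t=np.radians(83.7);print('tray mid pocket',T[:2]-48*np.array([-np.sin(t),np.cos(t)]))
```

```text
[[570.7 293.   38. ]
 [587.  291.3  38. ]
 [592.5 341.9  38. ]
 [583.5 342.7  38. ]]
[[448.5 268.    6. ]
 [461.5 391.5   6. ]
 [618.8 375.1   6. ]
 [605.4 251.4   6. ]] [533.6 321.5   6. ]
50.83522619153908 83.80052330449303
124.20365737323577 84.00990502054566
124.44893764851943 83.799868524482
157.72055385581 173.94497317264936
mid [581.8 317.4  38. ] mid-3y [584.8 317.1  38. ]
tray mid pocket [581.3 316.2]
```

Run:
```python
from h import *
crop('w1',100,270,440,210,1.8,'c8')
W=load('w1');T=W['cam_to_world'];print(T)
s=r.state();print(s['tool_rot'].T@(T[:3,3]-s['tool_pos']))
for tx in (11,-11,0):
  for tz in (17,10,4,0,-10,-20): print(tx,tz,w2p(W,s['tool_pos']+s['tool_rot']@np.array([tx,37.5,tz])),w2p(W,s['tool_pos']+s['tool_rot']@np.array([tx,-37.5,tz])))
```

```text
[[ 1.07919946e-01 -9.60345964e-01 -2.57077644e-01  5.17784860e+02]
 [ 9.94159558e-01  1.04311944e-01  2.76729290e-02  3.20703667e+02]
 [ 2.40683041e-04 -2.58562658e-01  9.65994459e-01  2.83032436e+02]
 [ 0.00000000e+00  0.00000000e+00  0.00000000e+00  1.00000000e+00]]
[  65.35688478    1.06892679 -157.55079577]
11 17 [385.91798566 257.2593994 ] [243.62928876 257.36416216]
11 10 [388.57850676 261.36153198] [240.81988672 261.4696578 ]
11 4 [391.02732344 265.13724744] [238.2340657  265.24842523]
11 0 [392.75474172 267.80067257] [236.41002043 267.91397818]
11 -10 [397.44632159 275.0343993 ] [231.4560782  275.15337928]
11 -20 [402.75490881 283.21946069] [225.85075061 283.34467682]
-11 17 [383.86079747 295.94347797] [245.86637384 296.03923169]
-11 10 [386.36141329 301.35786103] [243.2282109  301.45633133]
-11 4 [388.65793112 306.33032708] [240.80539856 306.43123852]
-11 0 [390.27497441 309.83158133] [239.09944278 309.93418078]
-11 -10 [394.65454751 319.31432004] [234.47912291 319.42136318]
-11 -20 [399.58863846 329.99771182] [229.27391228 330.10953719]
0 17 [384.87363101 276.8978056 ] [244.76496745 276.99794935]
0 10 [387.45233176 281.67771003] [242.04319451 281.78088068]
0 4 [389.82315666 286.07229379] [239.54085873 286.17819833]
0 0 [391.4940147  289.16941226] [237.77733339 289.27721533]
0 -10 [396.02554663 297.56910328] [232.99454538 297.68193795]
0 -20 [401.14172633 307.052503  ] [227.59481042 307.17081231]
```

View pics/c8.png

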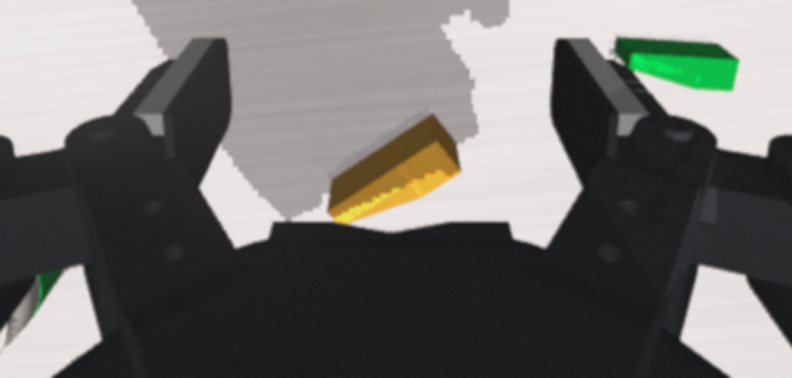

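Run:
```python
from h import *
st(); print(row([584.5,317,38],173.9))
```

```text
t2.25 pos [582.7 312.7 125.5] yaw 173.85 tilt [ 2.e-04  4.e-04 -1.e+00] F [0.7 0.7 0.8] w 75.0 q [21. 31.  8. 67.  0. 27.]
[-1.3, 4.4, 87.5, 0.0, 0.0, -0.0]
```

Request:
{"fn": "play_rows", "kwargs": {"targets": [[-1.3,4.4,40,0,0,0,75],[-1.3,4.4,87.5,0,0,0,75],[-1.3,4.4,87.5,0,0,0,75]]}}

```text
t: 2.55
tool_pos: [581.2, 314.5, 33.6]
tool_rot: [[-0.994, 0.109, -0.007], [0.109, 0.994, -0.003], [0.007, -0.003, -1.0]]
ft_force: [-0.4, 0.6, -0.7]
gripper_width: 74.8
```

Run:
```python
from h import *
st(); snap('wrist','w2'); snap('side','d2'); st()
crop('d2',255,140,120,90,6,'c9')
```

```text
t2.55 pos [581.2 314.5  33.6] yaw 173.74 tilt [-0.0074 -0.0027 -1.    ] F [-0.4  0.6 -0.7] w 74.8 q [21. 34. -0. 56.  0. 28.]
t2.65 pos [584.3 316.1  39.2] yaw 173.77 tilt [-3.e-04  1.e-04 -1.e+00] F [ 0.1 -0.1  0.2] w 75.0 q [21. 34.  0. 56.  0. 28.]
```

View pics/w2.png

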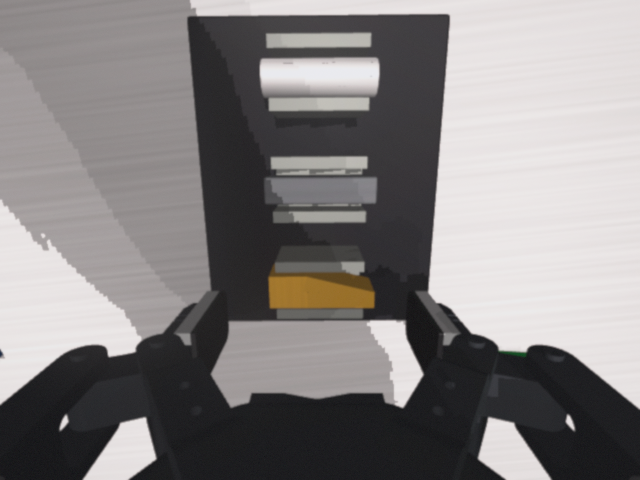

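View pics/c9.png

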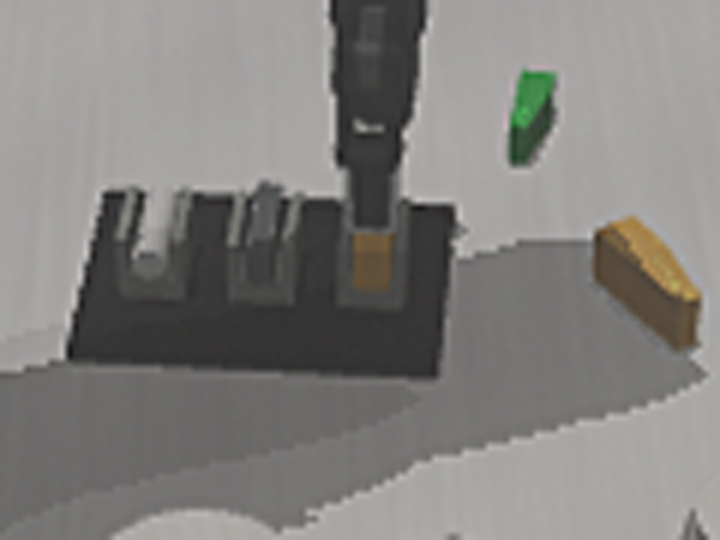

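Run:
```python
from h import *
D=load('d2')
for y in (270,274,279):
  for z in (20,30,40,50,60): print(y,z,w2p(D,[584-(y-316)*.106*-1,y,z]))
print(cp(370,230,6,255,140))
W=load('w2');s=r.state()
for tz in (17,10,0,-10,-20,-25): print(tz,w2p(W,s['tool_pos']+s['tool_rot']@np.array([11,-37.5,tz])))
```

```text
270 20 [317.42543105 191.62799237]
270 30 [317.44178518 188.43369609]
270 40 [317.45829853 185.20830115]
270 50 [317.47497344 181.95135119]
270 60 [317.49181228 178.66238086]
274 20 [317.54533958 190.70451764]
274 30 [317.56223677 187.51289076]
274 40 [317.57929809 184.29026093]
274 50 [317.59652595 181.03617422]
274 60 [317.6139228  177.75016779]
279 20 [317.69447788 189.55593013]
279 30 [317.71204687 186.36765102]
279 40 [317.72978605 183.14848811]
279 50 [317.7476979  179.89799049]
279 60 [317.76578496 176.61569839]
(316.25, 177.91666666666666)
17 [246.75980085 265.54499054]
10 [243.96058587 269.98541089]
0 [239.55639854 276.97181359]
-10 [234.59375164 284.84410581]
-20 [228.95923418 293.78219247]
-25 [225.84589204 298.7209156 ]
```

Request:
{"fn": "play_rows", "kwargs": {"targets": [[0,0,0,0,0,0,58],[0,0,0,0,0,0,58]]}}

```text
t: 2.85
tool_pos: [585.6, 316.3, 41.8]
tool_rot: [[-0.994, 0.109, 0.003], [0.109, 0.994, 0.001], [-0.003, 0.002, -1.0]]
ft_force: [0.2, 0.2, 0.5]
gripper_width: 58.1
```

Run:
```python
from h import *
st(); snap('wrist','w3'); snap('side','d3')
crop('d3',275,130,90,70,8,'c10')
crop('w3',190,230,260,150,3,'c11')
```

```text
t2.85 pos [585.6 316.3  41.8] yaw 173.74 tilt [ 0.003   0.0014 -1.    ] F [0.2 0.2 0.5] w 58.1 q [21. 34.  0. 56.  0. 28.]
```

View pics/c10.png

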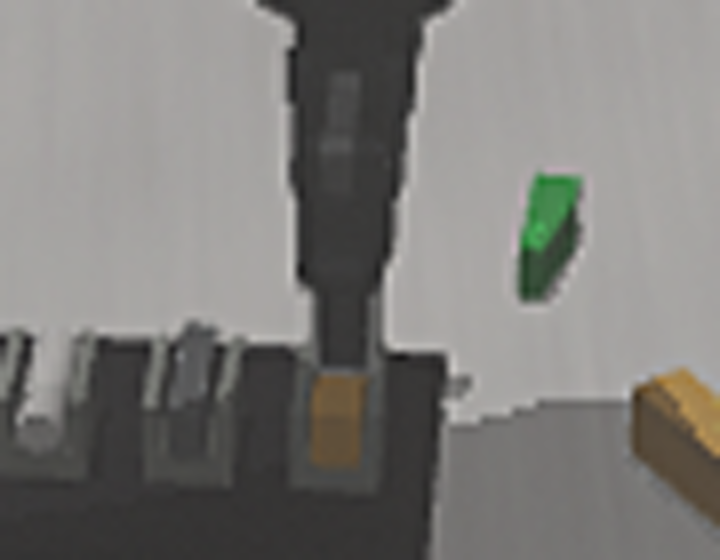

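View pics/c11.png

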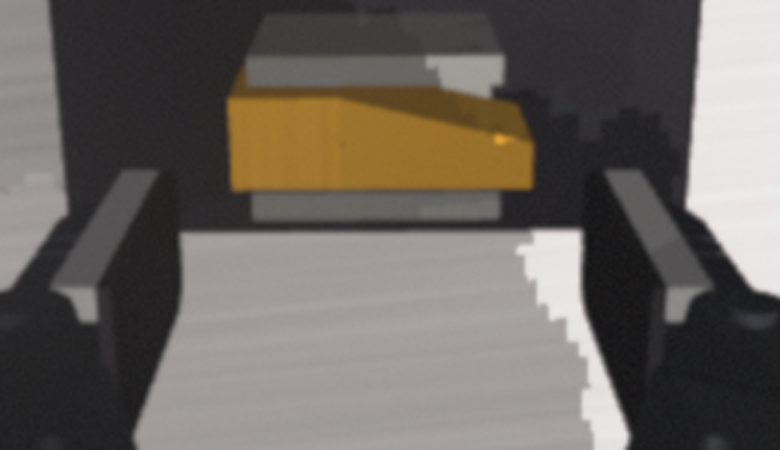

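Run:
```python
from h import *
from scipy.optimize import least_squares
for f,w,uL,uR,v in (('wrist0',85.3,212,424,295),('w2',74.9,227,407,292),('w3',58.1,242.7,391.7,287)):
    W=load(f);T=W['cam_to_world']
    # tool rel camera fixed: build from nominal
    s=None
    Rc=T[:3,:3]
    # tool pose from camera: fixed transform measured at w1
    W1=load('w1')
    P1=np.array([582.7,312.7,125.5]); R1=Rt(173.85)
    M=np.linalg.inv(np.block([[R1,P1[:,None]],[np.zeros((1,3)),np.ones((1,1))]]))@W1['cam_to_world']
    d=dict(W);d['cam_to_world']=M
    for tx in (11,8,0):
        g=least_squares(lambda q:np.r_[w2p(d,[tx,q[0]+q[1],q[2]])-[uR,v],w2p(d,[tx,q[0]-q[1],q[2]])-[uL,v]],[0,w/2,0]).x
        print(f,w,tx,g.round(1))
```

```text
wrist0 85.3 11 [  1.5  41.3 -32.3]
wrist0 85.3 8 [  1.5  43.6 -25.4]
wrist0 85.3 0 [ 1.6 49.7 -7. ]
w2 74.9 11 [  1.1  35.8 -29.3]
w2 74.9 8 [  1.1  37.8 -22.3]
w2 74.9 0 [ 1.2 43.1 -3.4]
w3 58.1 11 [  1.2  30.7 -24.1]
w3 58.1 8 [  1.2  32.4 -16.7]
w3 58.1 0 [ 1.3 36.9  2.9]
```

Request:
{"fn": "play_rows", "kwargs": {"targets": [[0,0,3,0,0,0,44],[0,0,3,0,0,0,44],[0,0,3,0,0,0,44]], "newtons": 20}}

```text
t: 3.25
tool_pos: [585.1, 316.3, 37.9]
tool_rot: [[-0.994, 0.109, 0.002], [0.109, 0.994, 0.001], [-0.002, 0.001, -1.0]]
ft_force: [-0.1, 0.6, 0.3]
gripper_width: 44.1
```

Run:
```python
from h import *
st(); snap('wrist','w4'); st()
crop('w4',190,230,260,150,3,'c12')
```

```text
t3.25 pos [585.1 316.3  37.9] yaw 173.77 tilt [ 0.0018  0.001  -1.    ] F [-0.1  0.6  0.3] w 44.1 q [21. 34. -0. 56.  0. 28.]
t3.30 pos [585.1 316.3  37.9] yaw 173.77 tilt [ 0.0019  0.001  -1.    ] F [ 0.2 -0.2 -0.5] w 44.0 q [21. 34. -0. 56.  0. 28.]
```

View pics/c12.png

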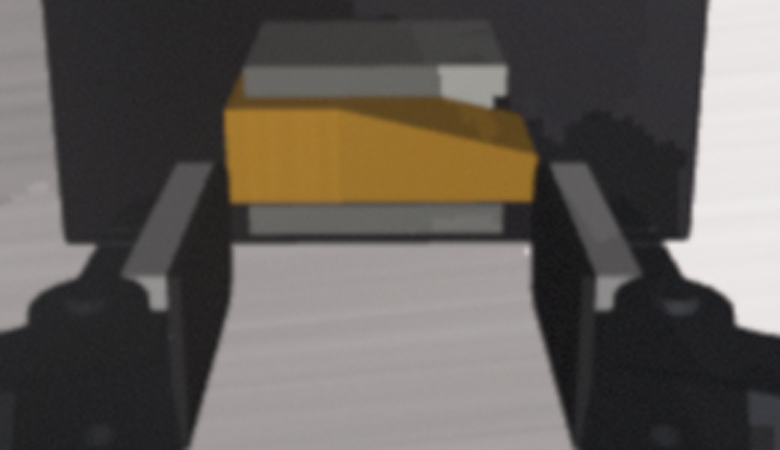

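Request:
{"fn": "play_rows", "kwargs": {"targets": [[0,0,0,0,0,0,64],[0,0,0,0,0,0,64],[0,0,12,0,0,0,64],[0,0,24,0,0,0,64],[0,0,28,0,0,0,64],[0,0,28,0,0,0,64]]}}

```text
t: 3.9
tool_pos: [584.5, 316.1, 8.6]
tool_rot: [[-0.994, 0.109, -0.0], [0.109, 0.994, 0.0], [0.0, 0.0, -1.0]]
ft_force: [0.5, -0.6, 0.1]
gripper_width: 64.0
```

Run:
```python
from h import *
st(); snap('wrist','w5'); snap('side','d5');st()
crop('w5',190,210,260,150,3,'c13')
crop('d5',275,130,90,70,8,'c14')
```

```text
t3.90 pos [584.5 316.1   8.6] yaw 173.76 tilt [-0.e+00  3.e-04 -1.e+00] F [ 0.5 -0.6  0.1] w 64.0 q [21. 35. -2. 52.  0. 28.]
t4.00 pos [585.2 316.3   9.8] yaw 173.76 tilt [ 1.6e-03  9.0e-04 -1.0e+00] F [-0.4 -0.   0.7] w 63.9 q [21. 35. -2. 52.  0. 28.]
```

View pics/c13.png

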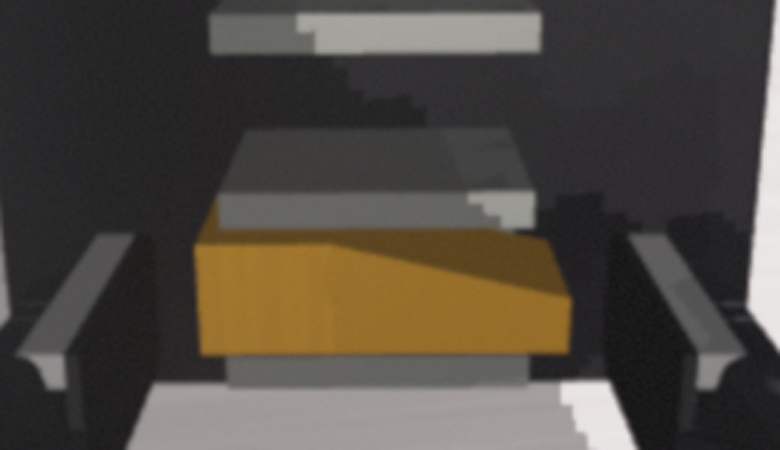

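View pics/c14.png

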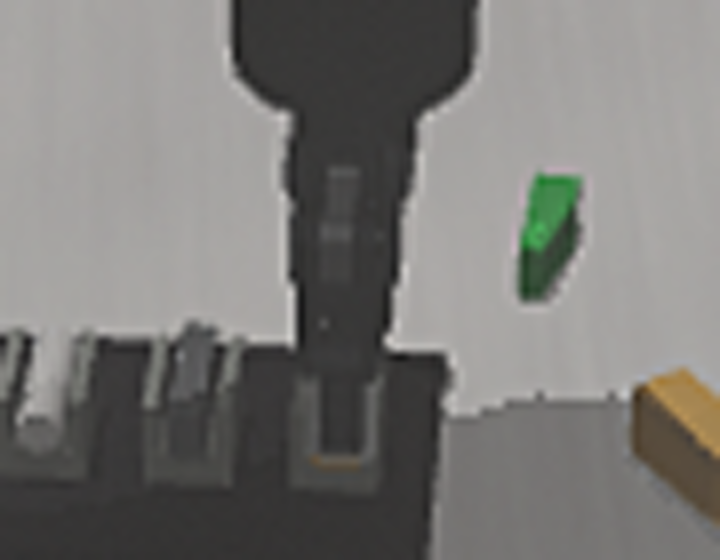

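Request:
{"fn": "play_rows", "kwargs": {"targets": [[0,0,6,0,0,0,64],[0,0,6,0,0,0,44],[0,0,6,0,0,0,44],[0,0,6,0,0,0,44],[0,0,6,0,0,0,44]], "newtons": 45}}

```text
t: 4.5
tool_pos: [585.1, 316.4, 3.8]
tool_rot: [[-0.994, 0.109, 0.002], [0.109, 0.994, 0.001], [-0.001, 0.001, -1.0]]
ft_force: [1.0, -0.2, -2.0]
gripper_width: 48.6
```

Run:
```python
from h import *
st(); snap('wrist','w6'); 
crop('w6',190,210,260,150,3,'c15')
```

```text
t4.50 pos [585.1 316.4   3.8] yaw 173.77 tilt [ 1.6e-03  9.0e-04 -1.0e+00] F [ 1.  -0.2 -2. ] w 48.6 q [21. 36. -3. 52.  0. 28.]
```

View pics/c15.png

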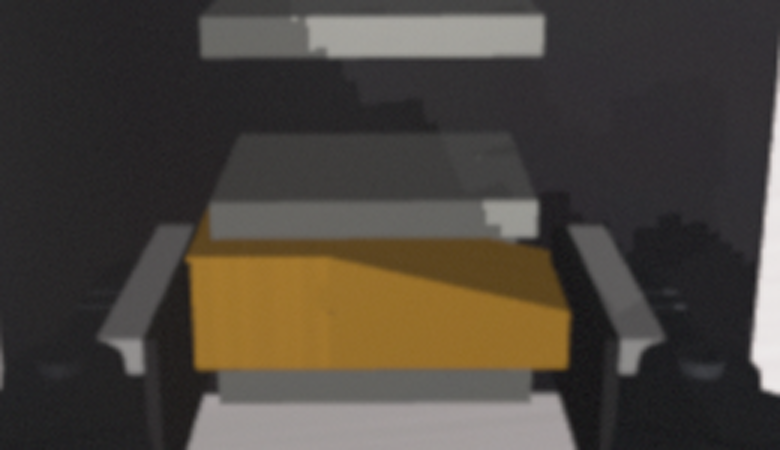

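Run:
```python
from h import *
print(row([577,-146,90],174)); print(row([585,310,95],174))
```

```text
[-42.2, -460.4, -86.6, 0.1, 0.1, -0.2]
[-0.7, -6.2, -91.2, 0.1, 0.1, -0.2]
```

Request:
{"fn": "play_rows", "kwargs": {"targets": [[0,0,-15,0,0,0,44],[0,0,-45,0,0,0,44],[0,0,-90,0,0,0,44],[-5,-45,-90,0,0,0,44],[-9,-95,-90,0,0,0,44],[-42,-460,-90,0,0,0,44],[-42,-460,-90,0,0,0,44],[-42,-460,-90,0,0,0,44],[-42,-460,-90,0,0,0,44],[-42,-460,-90,0,0,0,44],[-42,-460,-90,0,0,0,44],[-42,-460,-90,0,0,0,44]]}}

```text
t: 5.75
tool_pos: [576.8, -131.0, 93.6]
tool_rot: [[-0.994, 0.109, 0.002], [0.109, 0.994, 0.001], [-0.002, 0.001, -1.0]]
ft_force: [0.4, -0.2, -1.1]
gripper_width: 48.8
```

Run:
```python
from h import *
st(); snap('scene','s7');print(row([577,-146,60],174))
```

```text
t5.75 pos [ 576.8 -131.    93.6] yaw 173.77 tilt [ 2.e-03  8.e-04 -1.e+00] F [ 0.4 -0.2 -1.1] w 48.8 q [-21.  25.  -7.  58.   0. -14.]
[-0.8, -8.1, 33.5, -0.1, 0.2, -0.5]
```

View pics/s7.png

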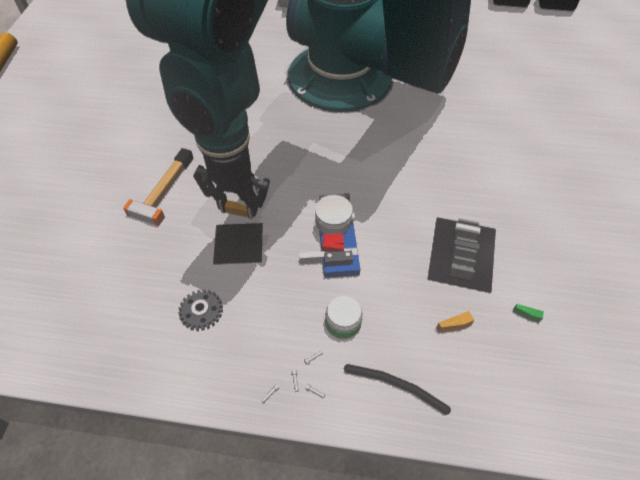

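Request:
{"fn": "play_rows", "kwargs": {"targets": [[-1,-8,30,0,0,0,44],[-1,-8,70,0,0,0,44],[-1,-8,90,0,0,0,44],[-1,-8,97,0,0,0,44],[-1,-8,99,0,0,0,44]]}}

```text
t: 6.3
tool_pos: [577.3, -145.9, -5.8]
tool_rot: [[-0.994, 0.113, 0.002], [0.113, 0.994, -0.002], [-0.002, -0.002, -1.0]]
ft_force: [0.4, -0.8, -0.1]
gripper_width: 49.0
```

Run:
```python
from h import *
st(); snap('side','d8');st()
crop('d8',260,220,140,140,5,'c16')
```

```text
t6.30 pos [ 577.3 -145.9   -5.8] yaw 173.53 tilt [ 0.0018 -0.0018 -1.    ] F [ 0.4 -0.8 -0.1] w 49.0 q [-22.  30. -15.  44.  -0. -16.]
t6.35 pos [ 577.7 -146.    -5.2] yaw 173.54 tilt [ 0.0028 -0.0022 -1.    ] F [ 0.3  0.4 -1.5] w 48.8 q [-22.  30. -15.  44.  -0. -16.]
```

View pics/c16.png

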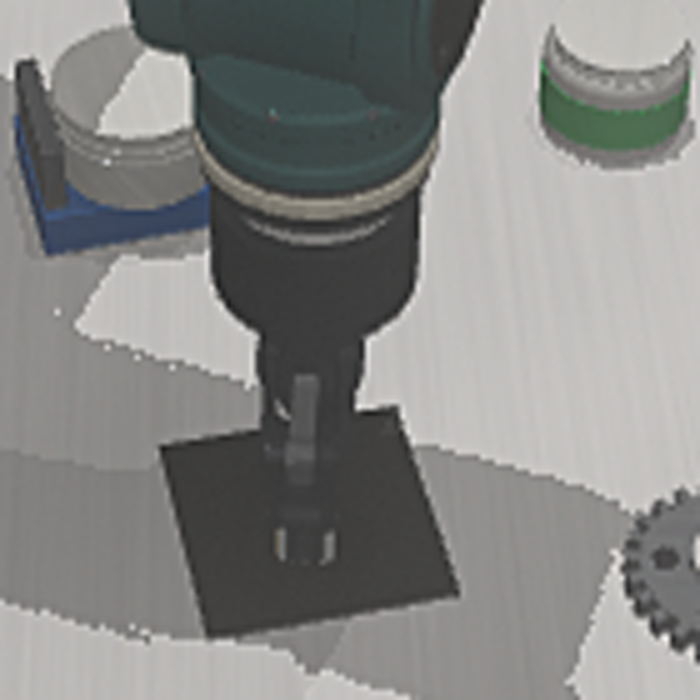

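Request:
{"fn": "play_rows", "kwargs": {"targets": [[0,0,3,0,0,0,44],[0,0,5,0,0,0,44],[0,0,5,0,0,0,44]]}}

```text
t: 6.65
tool_pos: [578.0, -146.0, -9.9]
tool_rot: [[-0.994, 0.112, 0.003], [0.112, 0.994, -0.002], [-0.004, -0.002, -1.0]]
ft_force: [-1.4, 1.3, -1.3]
gripper_width: 48.6
```

Request:
{"fn": "play_rows", "kwargs": {"targets": [[0,0,1,0,0,0,44],[0,0,2,0,0,0,44],[0,0,2,0,0,0,44]]}}

```text
t: 6.95
tool_pos: [578.2, -146.1, -11.4]
tool_rot: [[-0.994, 0.112, 0.004], [0.112, 0.994, -0.003], [-0.004, -0.002, -1.0]]
ft_force: [-1.2, 0.8, 3.3]
gripper_width: 48.6
```

Request:
{"fn": "play_rows", "kwargs": {"targets": [[0,0,0,0,0,0,75],[0,0,0,0,0,0,75],[0,0,-15,0,0,0,75],[0,0,-50,0,0,0,75],[0,0,-95,0,0,30,60],[0,0,-95,0,0,90,45],[0,0,-95,0,0,90,45],[0,0,-95,0,0,90,45],[0,0,-95,0,0,90,45],[0,0,-95,0,0,90,45],[0,0,-95,0,0,90,45],[0,0,-95,0,0,90,45]]}}

```text
t: 8.15
tool_pos: [577.8, -145.8, 83.6]
tool_rot: [[-0.249, 0.968, 0.004], [0.968, 0.249, -0.003], [-0.004, 0.003, -1.0]]
ft_force: [0.7, 0.1, -0.4]
gripper_width: 45.1
```

Run:
```python
from h import *
st(); snap('wrist','w9');st()
```

```text
t8.15 pos [ 577.8 -145.8   83.6] yaw 104.44 tilt [ 0.0041 -0.0027 -1.    ] F [ 0.7  0.1 -0.4] w 45.1 q [-22.  26.  -8.  56.  -0.  54.]
t8.20 pos [ 577.8 -145.8   83.6] yaw 103.88 tilt [ 0.004  -0.0027 -1.    ] F [-0.8  0.4  0.4] w 45.1 q [-22.  26.  -8.  56.  -0.  54.]
```

View pics/w9.png

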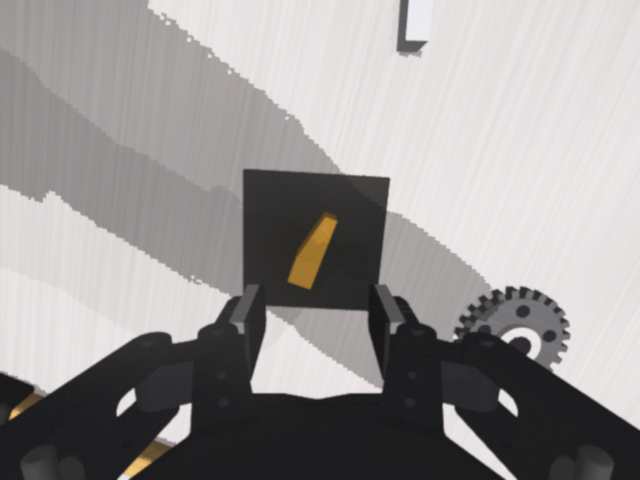

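Run:
```python
from h import *
crop('w9',270,195,90,105,7,'c17')
```

```text
(no output)
```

View pics/c17.png

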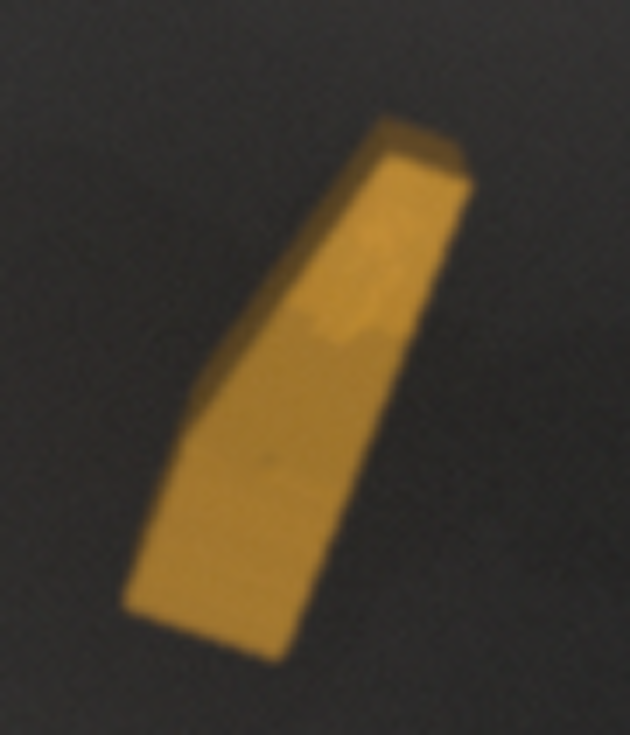

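Run:
```python
from h import *
np.set_printoptions(precision=1,suppress=True)
W=load('w9')
a=np.array([p2w(W,*cp(x,y,7,270,195),23) for x,y in [(123,605),(282,662),(474,183),(390,153)]]);print(a)
v=a[2]-a[1];print(np.linalg.norm(v),np.linalg.norm(a[1]-a[0]),np.degrees(np.arctan2(v[1],v[0])))
x=v/np.linalg.norm(v);y=np.array([-x[1],x[0],0])
m=(a[1]+a[2])/2+8*y; head=(a[0]+a[1])/2+9*x; print(m,head)
print(row([*head[:2],50],83.6))
# pixel of head centre and check tool line
s=r.state();print(s['tool_pos'])
print(p2w(W,320,288,0))
```

```text
[[ 563.7 -169.3   23. ]
 [ 580.  -171.3   23. ]
 [ 585.6 -121.2   23. ]
 [ 577.4 -120.4   23. ]]
50.440504461904496 16.356145099198347 83.63251312256193
[ 574.8 -145.3   23. ] [ 572.8 -161.4   23. ]
[-13.8, -8.6, 33.6, 0.2, 0.2, 20.3]
[ 577.8 -145.8   83.6]
[ 589.1 -178.     0. ]
```

Request:
{"fn": "play_rows", "kwargs": {"targets": [[-13.8,-8.6,10,0.2,0.2,20.3,45],[-13.8,-8.6,33,0.2,0.2,20.3,45],[-13.8,-8.6,33,0.2,0.2,20.3,45],[-13.8,-8.6,33,0.2,0.2,20.3,45]]}}

```text
t: 8.6
tool_pos: [572.6, -161.4, 50.1]
tool_rot: [[0.11, 0.994, -0.0], [0.994, -0.11, 0.001], [0.001, -0.001, -1.0]]
ft_force: [0.5, -0.3, 0.1]
gripper_width: 45.1
```

Run:
```python
from h import *
st(); snap('wrist','w10');st();print(row([573,-161.4,-5],83.6))
crop('w10',230,180,190,200,4,'c18')
```

```text
t8.60 pos [ 572.6 -161.4   50.1] yaw 83.67 tilt [-5.e-04  1.e-03 -1.e+00] F [ 0.5 -0.3  0.1] w 45.1 q [-24.  27. -11.  52.   0.  73.]
t8.65 pos [ 572.9 -161.4   50.6] yaw 83.80 tilt [ 3.e-04  6.e-04 -1.e+00] F [0.8 0.2 0.3] w 44.7 q [-24.  27. -11.  52.   0.  73.]
[0.0, 0.1, 55.6, 0.0, -0.0, 0.2]
```

View pics/c18.png

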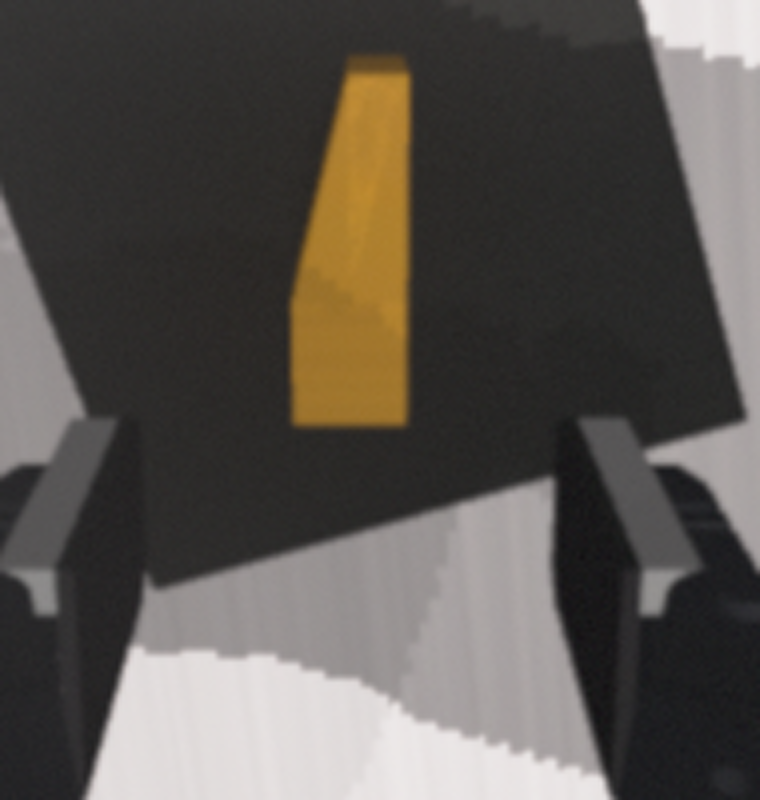

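Request:
{"fn": "play_rows", "kwargs": {"targets": [[0,0,30,0,0,0,45],[0,0,48,0,0,0,45],[0,0,55,0,0,0,45],[0,0,55,0,0,0,40],[0,0,55,0,0,0,10],[0,0,55,0,0,0,10],[0,0,55,0,0,0,10],[0,0,55,0,0,0,10]], "newtons": 45}}

```text
t: 9.45
tool_pos: [573.7, -161.7, -3.1]
tool_rot: [[0.107, 0.994, 0.002], [0.994, -0.107, -0.0], [0.0, 0.002, -1.0]]
ft_force: [-0.5, 0.1, 6.3]
gripper_width: 14.5
```

Run:
```python
from h import *
st(); snap('wrist','w11');st()
crop('w11',230,180,190,200,4,'c19')
```

```text
t9.45 pos [ 573.7 -161.7   -3.1] yaw 83.83 tilt [ 2.2e-03 -1.0e-04 -1.0e+00] F [-0.5  0.1  6.3] w 14.5 q [-24.  30. -15.  45.   0.  73.]
t9.50 pos [ 573.6 -161.7   -3.2] yaw 83.83 tilt [ 2.1e-03 -1.0e-04 -1.0e+00] F [-1.4  0.9  6.8] w 14.6 q [-24.  30. -15.  45.   0.  73.]
```

View pics/c19.png

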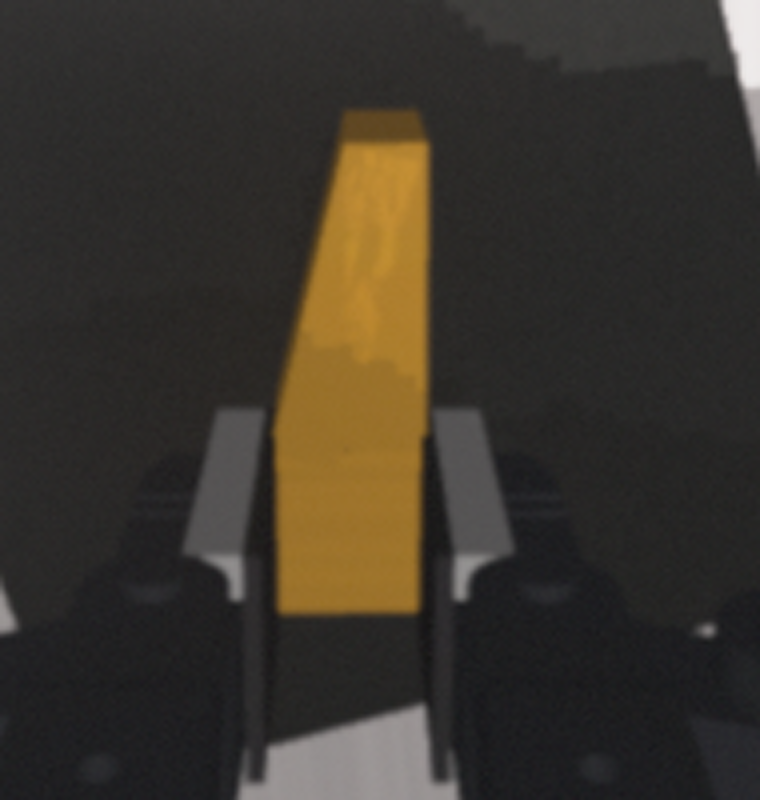

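Run:
```python
from h import *
print(row([610.7,-61,100],101.5))
```

```text
[104.1, 26.3, -103.1, 0.1, 0.0, -17.7]
```

Request:
{"fn": "play_rows", "kwargs": {"targets": [[0,0,-15,0,0,0,10],[0,0,-55,0,0,0,10],[104.1,26.3,-103,0.1,0,-17.7,10],[104.1,26.3,-103,0.1,0,-17.7,10],[104.1,26.3,-103,0.1,0,-17.7,10],[104.1,26.3,-103,0.1,0,-17.7,10],[104.1,26.3,-103,0.1,0,-17.7,10]]}}

```text
t: 10.2
tool_pos: [610.5, -61.3, 99.8]
tool_rot: [[-0.199, 0.98, 0.0], [0.98, 0.199, -0.001], [-0.001, 0.0, -1.0]]
ft_force: [-0.5, -0.8, -2.0]
gripper_width: 14.6
```

Run:
```python
from h import *
st(); snap('wrist','w12');st()
```

```text
t10.20 pos [610.5 -61.3  99.8] yaw 101.50 tilt [ 2.e-04 -6.e-04 -1.e+00] F [-0.5 -0.8 -2. ] w 14.6 q [-13.  27.  -3.  60.  -0.  65.]
t10.25 pos [610.2 -61.7  99.4] yaw 101.46 tilt [-4.e-04 -4.e-04 -1.e+00] F [ 0.2  0.9 -1.6] w 14.7 q [-13.  27.  -3.  60.  -0.  65.]
```

View pics/w12.png

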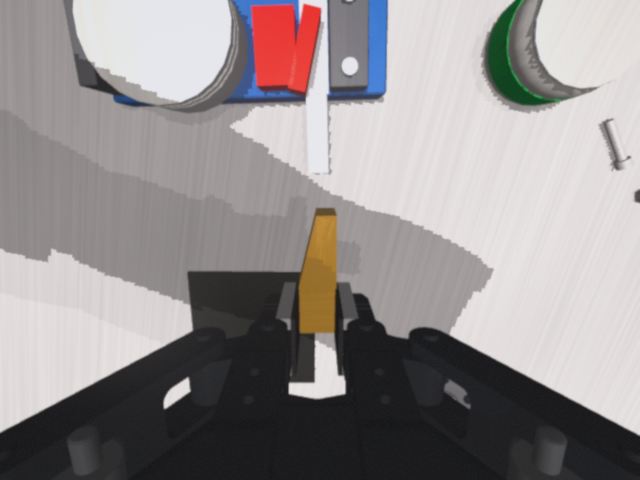

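Run:
```python
from h import *
crop('w12',240,0,160,180,4.4,'c20')
```

```text
(no output)
```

View pics/c20.png

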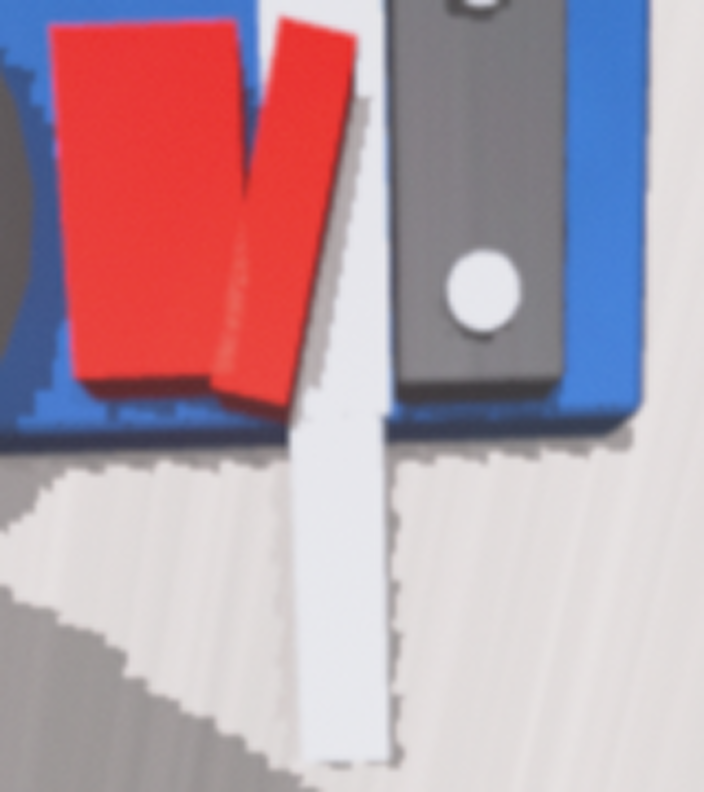

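Run:
```python
from h import *
np.set_printoptions(precision=1,suppress=True)
W=load('w12')
P=lambda x,y,z:p2w(W,*cp(x,y,4.4,240,0),z)
L0,L1,R0,R1=P(302,762,24),P(290,425,24),P(390,762,24),P(385,413,24)
B0,B1=P(397,382,42),P(389,20,42)
print(L0,R0,L1,R1)
for a,b in((L0,L1),(R0,R1),(B0,B1)): v=b-a;print(np.linalg.norm(v),np.degrees(np.arctan2(v[1],v[0])))
print('width',np.linalg.norm(R0-L0),B0,B1)
for th in (100,100.5,101,101.5,102):
    y=np.array([np.cos(np.radians(th)),np.sin(np.radians(th))]);x=np.array([y[1],-y[0]])
    e=((L0+R0)/2)[:2]; m=e+47*y
    print(th,'mouth',m,'B0 in mouth',(B0[:2]-m)@x,(B0[:2]-m)@y,'B1',(B1[:2]-m)@x, 'R1',(R1[:2]-m)@x,(R1[:2]-m)@y,'L1',(L1[:2]-m)@x)
```

```text
[595.1 -11.9  24. ] [608.1  -9.3  24. ] [584.4  34.1  24. ] [597.3  38.3  24. ]
47.19006696563596 103.13147984097562
48.77280707364726 102.7450668133912
41.37083770854197 103.34786621063836
width 13.25031461614513 [598.1  39.6  42. ] [588.5  79.9  42. ]
100 mouth [593.4  35.7] B0 in mouth 5.272859558083655 3.011447830097969 B1 2.856883537973403 R1 4.287320537570308 1.8797527189252816 L1 -9.201025985507055
100.5 mouth [593.   35.6] B0 in mouth 5.709085458563137 2.963529751296667 B1 3.6536093836055494 R1 4.713708186794844 1.8404780728536474 L1 -8.790906404872304
101 mouth [592.6  35.6] B0 in mouth 6.144876590081228 2.9118067562631555 B1 4.4500569927375055 R1 5.1397368688909975 1.7974840352831891 L1 -8.380117362679536
101.5 mouth [592.2  35.5] B0 in mouth 6.580199765456105 2.856282783903738 B1 5.2461657128003445 R1 5.565374140125261 1.7507738803763035 L1 -7.968690142104683
102 mouth [591.8  35.4] B0 in mouth 7.015021833142579 2.796962062583874 B1 6.041874917032821 R1 5.990587586571547 1.7003511652921257 L1 -7.556656074923455
```

Run:
```python
from h import *
crop('w12',280,195,80,150,5,'c21')
```

```text
(no output)
```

View pics/c21.png

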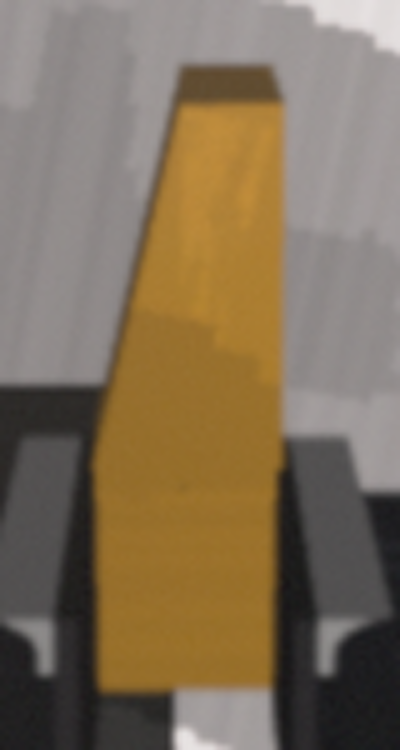

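Run:
```python
from h import *
np.set_printoptions(precision=2,suppress=True)
W=load('w12')
P=lambda x,y,z:p2w(W,*cp(x,y,5,280,195),z)
for z in (122,125.5,128):
    nr,nl,tr,tl=[P(x,y,z) for x,y in ((282,102),(178,102),(273,687),(98,690))]
    v=nr-tr;print(z,np.linalg.norm(v),np.linalg.norm(tr-tl),np.degrees(np.arctan2(v[1],v[0])))
    x=v/np.linalg.norm(v);y=np.array([-x[1],x[0],0])
    c=(nr+tr)/2+8*y; R=Rt(101.48); print('mid in tool',R.T@(c-np.array([610.35,-61.5,99.6])))
```

```text
122 51.648907990395465 15.255942094356227 101.37047717121156
mid in tool [ 15.37  -0.03 -22.4 ]
125.5 50.31831322633708 14.862913907287847 101.37047717121146
mid in tool [ 16.68  -0.23 -25.9 ]
128 49.36788839486682 14.582179487953235 101.37047717121152
mid in tool [ 17.61  -0.37 -28.4 ]
```

Run:
```python
from h import *
print(row([598.1,-1.2,60],102.8))
```

```text
[61.7, 0.2, 39.4, -0.0, 0.0, -1.3]
```

Request:
{"fn": "play_rows", "kwargs": {"targets": [[61.7,0.2,10,0,0,-1.3,10],[61.7,0.2,39.4,0,0,-1.3,10],[61.7,0.2,39.4,0,0,-1.3,10],[61.7,0.2,39.4,0,0,-1.3,10]]}}

```text
t: 10.65
tool_pos: [597.6, -2.3, 59.8]
tool_rot: [[-0.22, 0.976, -0.002], [0.976, 0.22, -0.001], [-0.0, -0.002, -1.0]]
ft_force: [0.8, 0.5, -0.0]
gripper_width: 14.4
```

Run:
```python
from h import *
st(); snap('wrist','w13');snap('side','d13');print(row([598.1,-1.2,20.5],102.8));st()
crop('w13',230,100,200,240,3.2,'c22')
crop('d13',270,180,110,100,7,'c23')
```

```text
t10.65 pos [597.6  -2.3  59.8] yaw 102.68 tilt [-2.e-03 -5.e-04 -1.e+00] F [ 0.8  0.5 -0. ] w 14.4 q [-8. 27. -9. 54. -0. 69.]
[1.6, -0.4, 40.3, 0.0, 0.1, -0.1]
t10.75 pos [598.8  -2.7  60.8] yaw 102.65 tilt [ 6.e-04 -8.e-04 -1.e+00] F [ 0.2  0.7 -1.6] w 14.6 q [-8. 27. -9. 54. -0. 69.]
```

View pics/c22.png

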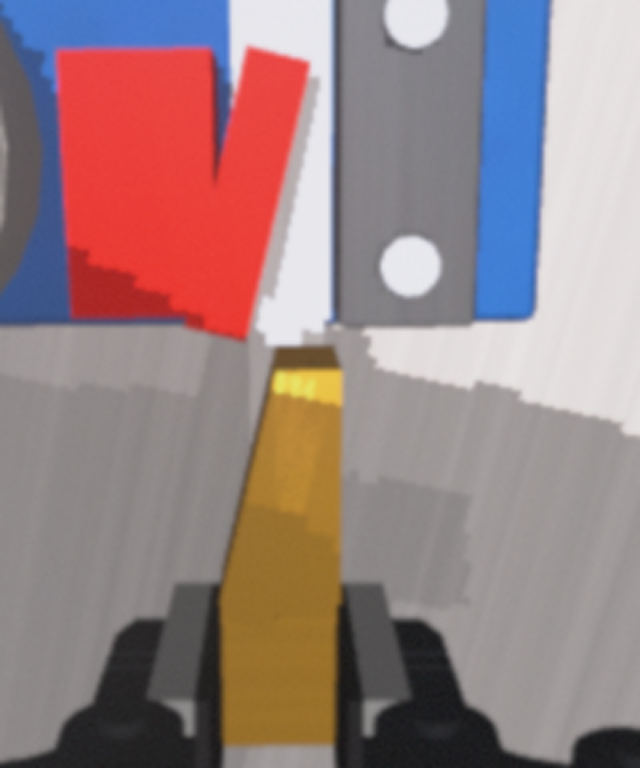

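View pics/c23.png

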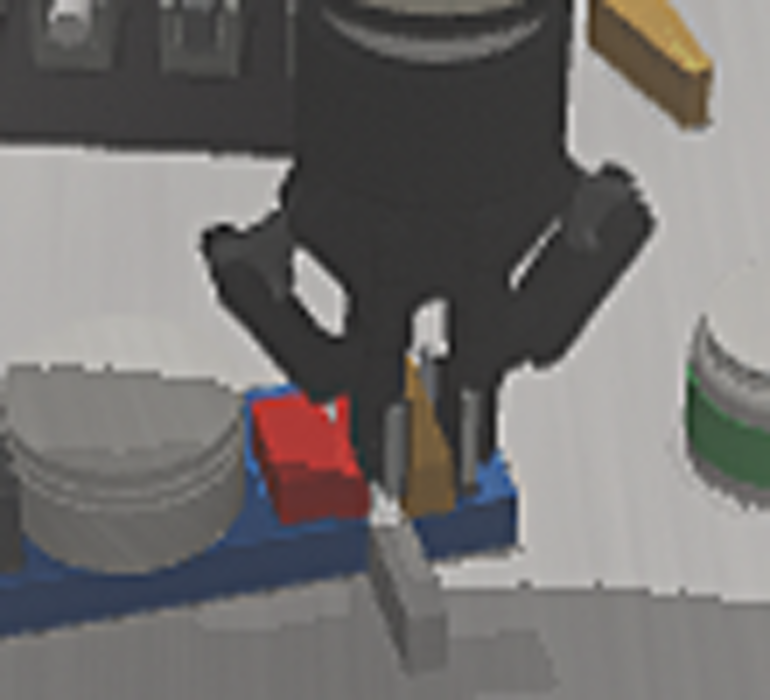

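```bash
cat > m.py <<'E'
from h import *
np.set_printoptions(precision=2,suppress=True)
W=load('w13')
P=lambda x,y,z:p2w(W,*cp(x,y,3.2,230,100),z)[:2]
B0,B1=P(338,325,42),P(333,10,42)
v=B1-B0;print('bs ang',np.degrees(np.arctan2(v[1],v[0])),B0)
f=P(405,325,42);
nr,tr,nl=P(341,370,86.3),P(337,744,86.3),P(275,370,86.3)
v2=nr-tr;print('wedge ang',np.degrees(np.arctan2(v2[1],v2[0])),np.linalg.norm(v2))
th=np.radians(102.8);y=np.array([np.cos(th),np.sin(th)]);x=np.array([y[1],-y[0]])
print('nose right rel B0 (x,y)',(nr-B0)@x,(nr-B0)@y,'thick right',(tr-B0)@x,(tr-B0)@y)
E
python3 m.py
```

```text
bs ang 104.29713863022046 [598.08  39.6 ]
wedge ang 102.82581912079716 49.97703843553302
nose right rel B0 (x,y) -1.908162669370703 0.8423536550437907 thick right -1.8856415838780993 -49.13467970616576
```

Request:
{"fn": "play_rows", "kwargs": {"targets": [[1,0.4,20,0,0,0,10],[1,0.4,36,0,0,0,10],[1,0.4,39,0,0,0,10],[1,0.4,40,0,0,0,10]]}}

```text
t: 11.15
tool_pos: [599.3, -2.4, 21.4]
tool_rot: [[-0.218, 0.976, 0.001], [0.976, 0.218, -0.001], [-0.001, 0.001, -1.0]]
ft_force: [-0.8, -0.4, -1.2]
gripper_width: 14.5
```

Run:
```python
from h import *
st()
```

```text
t11.15 pos [599.3  -2.4  21.4] yaw 102.59 tilt [ 9.e-04 -9.e-04 -1.e+00] F [-0.8 -0.4 -1.2] w 14.5 q [ -8.  29. -12.  49.  -0.  69.]
```

Request:
{"fn": "play_rows", "kwargs": {"targets": [[1,-0.4,1.5,0,0,0,10],[1,-0.4,3,0,0,0,10],[1,-0.4,3,0,0,0,10]]}}

```text
t: 11.45
tool_pos: [599.0, -1.5, 18.8]
tool_rot: [[-0.218, 0.976, 0.002], [0.976, 0.218, -0.001], [-0.001, 0.001, -1.0]]
ft_force: [0.1, 0.2, -1.2]
gripper_width: 15.0
```

Run:
```python
from h import *
st(); snap('wrist','w14');st()
crop('w14',230,100,200,240,3.2,'c24')
```

```text
t11.45 pos [599.   -1.5  18.8] yaw 102.60 tilt [ 1.6e-03 -9.0e-04 -1.0e+00] F [ 0.1  0.2 -1.2] w 15.0 q [ -8.  29. -13.  48.  -0.  69.]
t11.50 pos [599.   -1.5  18.8] yaw 102.60 tilt [ 1.7e-03 -9.0e-04 -1.0e+00] F [ 0.5  0.6 -0.9] w 14.4 q [ -8.  29. -13.  48.  -0.  69.]
```

View pics/c24.png

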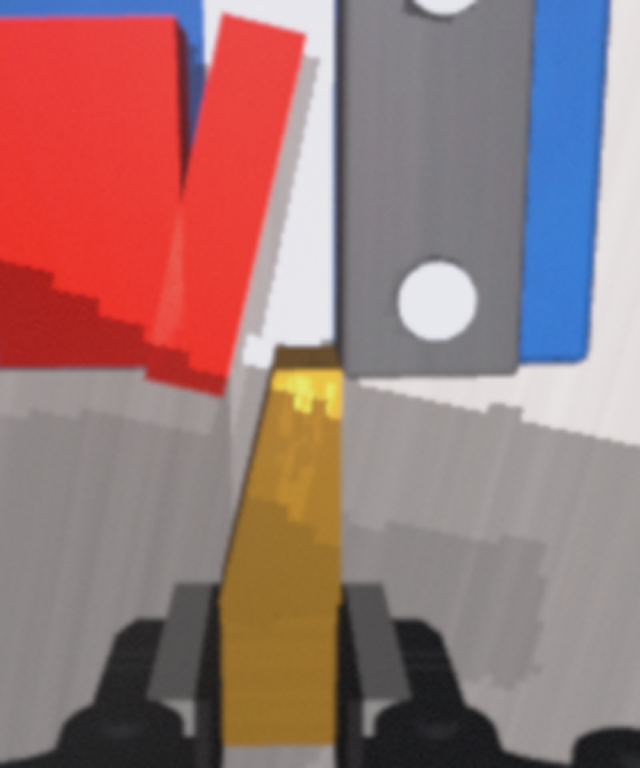

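Request:
{"fn": "play_rows", "kwargs": {"targets": [[1,-1.6,0.5,0,0,-0.4,10],[1,-1.6,1.5,0,0,-0.4,10],[1,-1.6,1.5,0,0,-0.4,10]]}}

```text
t: 11.8
tool_pos: [597.2, -0.8, 17.8]
tool_rot: [[-0.225, 0.974, 0.002], [0.974, 0.225, -0.001], [-0.001, 0.002, -1.0]]
ft_force: [-3.5, -0.5, 7.4]
gripper_width: 14.4
```

Request:
{"fn": "play_rows", "kwargs": {"targets": [[0,0,0,0,0,0,24],[0,0,0,0,0,0,40],[0,0,-2,0,0,0,45],[0,0,-20,0,0,0,50],[0,0,-60,0,0,0,55],[0,0,-90,0,0,0,60],[0,0,-90,0,0,0,60]]}}

```text
t: 12.5
tool_pos: [599.0, -0.9, 111.8]
tool_rot: [[-0.225, 0.974, 0.008], [0.974, 0.225, -0.002], [-0.004, 0.007, -1.0]]
ft_force: [-0.3, -0.2, -1.0]
gripper_width: 60.0
```

Run:
```python
from h import *
st(); snap('wrist','w15');snap('scene','s15')
crop('w15',230,80,180,200,4,'c25')
```

```text
t12.50 pos [599.   -0.9 111.8] yaw 103.02 tilt [ 0.0081 -0.0017 -1.    ] F [-0.3 -0.2 -1. ] w 60.0 q [-8. 25. -5. 60. -0. 69.]
```

View pics/c25.png

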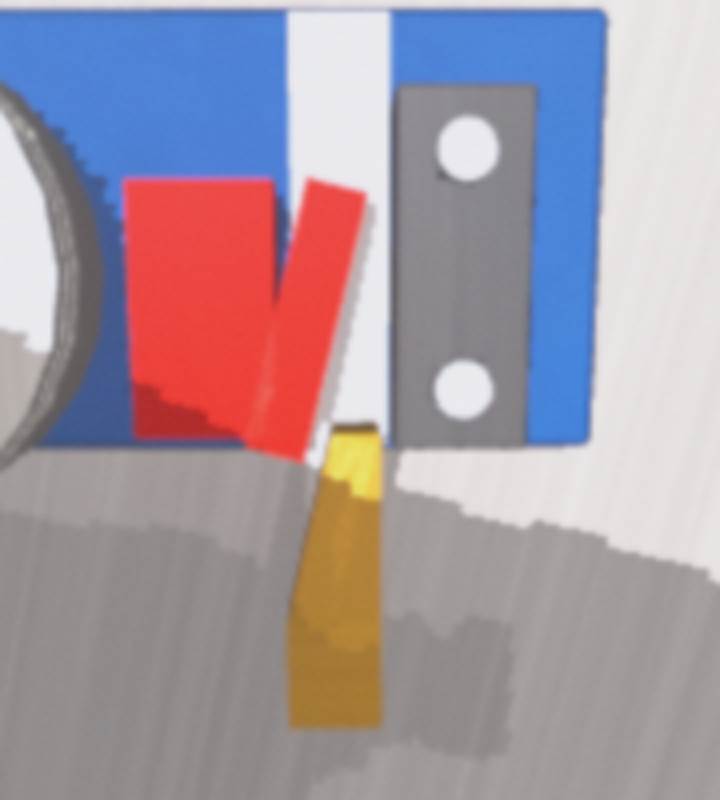

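Run:
```python
from h import *
np.set_printoptions(precision=2,suppress=True)
print(row([485,-351,95],-12.5))
W=load('w15')
P=lambda x,y,z:p2w(W,*cp(x,y,4,230,80),z)[:2]
nr,tr,tl=P(380,434,44),P(382,727,44),P(289,728,44)
B0,B1=P(396,445,42),P(396,88,42)
v=B1-B0;print('bs',np.degrees(np.arctan2(v[1],v[0])),np.linalg.norm(v),B0)
v=nr-tr;print('w',np.degrees(np.arctan2(v[1],v[0])),np.linalg.norm(v),nr,tr,tl)
th=np.radians(103.);y=np.array([np.cos(th),np.sin(th)]);x=np.array([y[1],-y[0]])
m=B0-8*x-2*y;print('mouth',m);
for q in(nr,tr,tl):print((q-m)@x,(q-m)@y)
```

```text
[-316.0, -188.3, 13.2, 0.2, -0.1, 115.5]
bs 103.45197703788936 54.46675089941578 [598.41  39.98]
w 103.67281949848113 49.81802665048739 [595.34  41.33] [607.12  -7.08] [591.64 -10.77]
mouth [591.07  36.23]
5.31115342634477 4.006822154506683
5.896148859702492 -45.807769680533205
-10.019175692727279 -45.92458493996698
```

Request:
{"fn": "play_rows", "kwargs": {"targets": [[-316,-188.3,13.2,0.2,-0.1,115.5,60],[-316,-188.3,13.2,0.2,-0.1,115.5,60],[-316,-188.3,13.2,0.2,-0.1,115.5,60],[-316,-188.3,13.2,0.2,-0.1,115.5,60],[-316,-188.3,13.2,0.2,-0.1,115.5,60],[-316,-188.3,13.2,0.2,-0.1,115.5,60],[-316,-188.3,13.2,0.2,-0.1,115.5,60],[-316,-188.3,13.2,0.2,-0.1,115.5,60],[-316,-188.3,13.2,0.2,-0.1,115.5,60],[-316,-188.3,13.2,0.2,-0.1,115.5,60],[-316,-188.3,13.2,0.2,-0.1,115.5,60],[-316,-188.3,13.2,0.2,-0.1,115.5,60]]}}

```text
t: 13.8
tool_pos: [484.4, -350.6, 93.5]
tool_rot: [[1.0, -0.009, -0.002], [-0.009, -1.0, 0.001], [-0.002, -0.001, -1.0]]
ft_force: [0.4, -0.5, 0.1]
gripper_width: 60.2
```

Run:
```python
from h import *
st();print(row([485,-351,95],-12.5))
```

```text
t13.80 pos [ 484.4 -350.6   93.5] yaw -0.49 tilt [-0.0015  0.0013 -1.    ] F [ 0.4 -0.5  0.1] w 60.2 q [-44.  26.  -6.  59.  -0. 137.]
[0.6, 0.4, -1.5, -0.1, 0.1, 12.0]
```

Request:
{"fn": "play_rows", "kwargs": {"targets": [[0,0,0,0,0,12,60],[0,0,0,0,0,12,60],[0,0,0,0,0,12,60]]}}

```text
t: 14.1
tool_pos: [483.9, -350.1, 92.2]
tool_rot: [[0.976, -0.217, -0.003], [-0.217, -0.976, 0.003], [-0.004, -0.002, -1.0]]
ft_force: [-1.1, 0.5, -0.9]
gripper_width: 60.3
```

Run:
```python
from h import *
st(); snap('wrist','w16');st()
```

```text
t14.10 pos [ 483.9 -350.1   92.2] yaw -12.54 tilt [-0.003   0.0027 -1.    ] F [-1.1  0.5 -0.9] w 60.3 q [-44.  26.  -6.  58.  -0. 149.]
t14.15 pos [ 484.  -350.2   92.4] yaw -12.39 tilt [-0.0028  0.0025 -1.    ] F [-1.1 -0.4  0.8] w 60.0 q [-44.  26.  -6.  58.  -0. 149.]
```

View pics/w16.png

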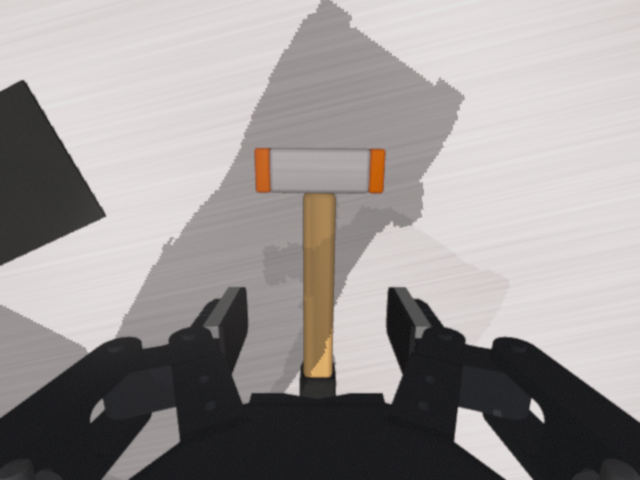

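Run:
```python
from h import *
np.set_printoptions(precision=1,suppress=True)
W=load('w16')
a=np.array([p2w(W,u,v,28) for u,v in((255,149),(385,149),(384.5,193),(256.5,192))]);print(a,a.mean(0))
e=a[0]-a[1];print(np.degrees(np.arctan2(e[1],e[0]))-90,np.linalg.norm(e),np.linalg.norm(a[1]-a[2]))
h=[(p2w(W,304,195,25)+p2w(W,336,195,25))/2,(p2w(W,305,375,25)+p2w(W,334,375,25))/2];e=h[0]-h[1]
print(h,np.degrees(np.arctan2(e[1],e[0])))
t=np.radians(-12.6);d=np.array([np.cos(t),np.sin(t)]);c=a.mean(0)[:2];print('x12',c-43*d)
print(row([*(c-43*d),40],-12.6))
```

```text
[[ 556.8 -326.5   28. ]
 [ 539.2 -405.    28. ]
 [ 512.5 -400.1   28. ]
 [ 531.  -320.5   28. ]] [ 534.8 -363.    28. ]
-12.625478222656909 80.40041111280256 27.133579794248828
[array([ 519.9, -359.6,   25. ]), array([ 388.4, -330.1,   25. ])] -12.640622788082652
x12 [ 492.9 -353.7]
[9.6, 1.6, 52.4, -0.1, 0.2, 0.2]
```

Request:
{"fn": "play_rows", "kwargs": {"targets": [[9.6,1.6,30,-0.1,0.2,0.2,55],[9.6,1.6,75,-0.1,0.2,0.2,50],[9.6,1.6,94,-0.1,0.2,0.2,50],[9.6,1.6,98,-0.1,0.2,0.2,50],[9.6,1.6,98,-0.1,0.2,0.2,50]]}}

```text
t: 14.65
tool_pos: [492.6, -353.4, -5.8]
tool_rot: [[0.976, -0.217, -0.0], [-0.217, -0.976, 0.001], [-0.001, -0.001, -1.0]]
ft_force: [0.2, -0.2, -0.1]
gripper_width: 49.8
```

Run:
```python
from h import *
st(); snap('wrist','w17')
```

```text
t14.65 pos [ 492.6 -353.4   -5.8] yaw -12.51 tilt [-4.e-04  7.e-04 -1.e+00] F [ 0.2 -0.2 -0.1] w 49.8 q [-43.  31. -13.  46.   0. 149.]
```

View pics/w17.png

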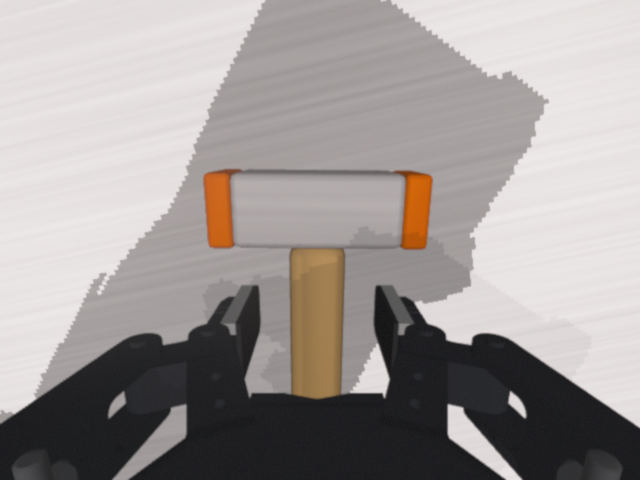

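Request:
{"fn": "play_rows", "kwargs": {"targets": [[0,0,1,0,0,0,16],[0,0,1,0,0,0,16],[0,0,1,0,0,0,16],[0,0,1,0,0,0,16],[0,0,1,0,0,0,16]], "newtons": 90}}

```text
t: 15.2
tool_pos: [493.6, -354.4, -4.5]
tool_rot: [[0.976, -0.217, 0.002], [-0.217, -0.976, -0.002], [0.003, 0.001, -1.0]]
ft_force: [-1.6, 1.7, 9.4]
gripper_width: 19.4
```

Run:
```python
from h import *
st()
np.set_printoptions(precision=3,suppress=True)
m=np.array([591.1,36.2]);th=np.radians(103.3);y=np.array([np.cos(th),np.sin(th)]);x=np.array([y[1],-y[0]])
# head centre = TCP + 43*x ; face at y+41 ; head centre mouth x=-1
for f in (-75,-49,-8): print(f,m+x*(-1-43)+y*(f-41))
print(row([*(m+x*(-1-43)+y*(-80-41)),80],13.3))
```

```text
t15.20 pos [ 493.6 -354.4   -4.5] yaw -12.53 tilt [ 0.0023 -0.002  -1.    ] F [-1.6  1.7  9.4] w 19.4 q [-43.  31. -13.  46.   0. 149.]
-75 [574.966 -86.811]
-49 [568.985 -61.508]
-8 [559.553 -21.608]
[23.8, -274.3, -84.8, 0.1, -0.1, -25.8]
```

Request:
{"fn": "play_rows", "kwargs": {"targets": [[0,0,-12,0,0,0,16],[0,0,-50,0,0,0,16],[23.8,-274,-85,0,0,-25.8,16],[23.8,-274,-85,0,0,-25.8,16],[23.8,-274,-85,0,0,-25.8,16],[23.8,-274,-85,0,0,-25.8,16],[23.8,-274,-85,0,0,-25.8,16],[23.8,-274,-85,0,0,-25.8,16],[23.8,-274,-85,0,0,-25.8,16],[23.8,-274,-85,0,0,-25.8,16]]}}

```text
t: 16.2
tool_pos: [576.2, -91.6, 81.0]
tool_rot: [[0.973, 0.231, 0.003], [0.231, -0.973, -0.002], [0.002, 0.003, -1.0]]
ft_force: [-0.4, -1.0, -4.3]
gripper_width: 19.4
```

Run:
```python
from h import *
st(); snap('wrist','w18'); snap('side','d18')
m=np.array([591.1,36.2]);th=np.radians(103.3);y=np.array([np.cos(th),np.sin(th)]);x=np.array([y[1],-y[0]])
print(row([*(m+x*(-1-43)+y*(-80-41)),40],13.3))
```

```text
t16.20 pos [576.2 -91.6  81. ] yaw 13.36 tilt [ 0.0029 -0.0024 -1.    ] F [-0.4 -1.  -4.3] w 19.4 q [-17.  25. -10.  55.  -0. 150.]
[0.4, -1.0, 40.5, 0.2, -0.1, -0.1]
```

View pics/w18.png

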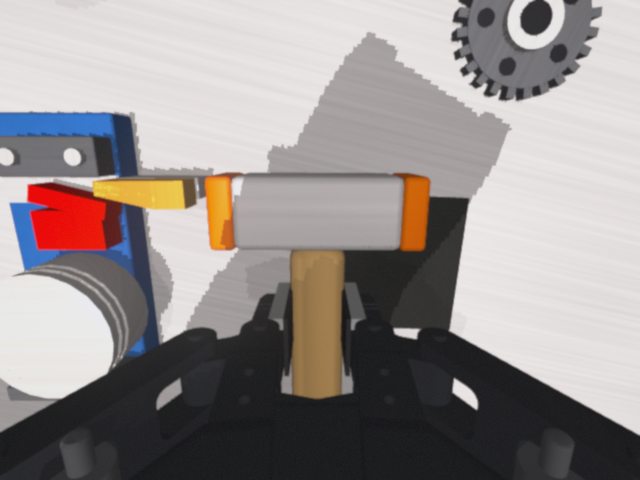

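View pics/d18.png

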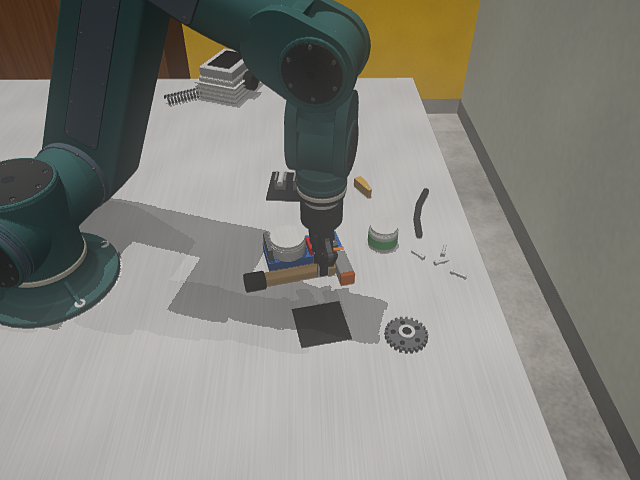

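Run:
```python
from h import *
np.set_printoptions(precision=1,suppress=True)
W=load('w18')
m=np.array([591.1,36.2]);th=np.radians(103.3);y=np.array([np.cos(th),np.sin(th)]);x=np.array([y[1],-y[0]])
f=lambda u,v,z:(lambda q:np.array([(q-m)@x,(q-m)@y]))(p2w(W,u,v,z)[:2])
for q in ((207,175),(430,175),(428,249),(210,249)): print(f(*q,113.5))
print('wedge thick corners',f(183,179.5,44),f(187,208,44),'nose',f(94,183,44))
print('backstop',f(112,137,42),f(113,177,42))
```

```text
[ 13.  -81.2]
[  12.9 -160.7]
[ -14.5 -162.2]
[-14.4 -80.1]
wedge thick corners [  6.2 -46.3] [ -9.8 -47. ] nose [4.3 3.4]
backstop [28.8 -9.2] [ 7.4 -6.5]
```

Request:
{"fn": "play_rows", "kwargs": {"targets": [[0.4,-1,30,0.2,-0.1,0,16],[0.4,-1,55,0.2,-0.1,0,16],[0.4,-1,60,0.2,-0.1,0,16],[0.4,-1,60,0.2,-0.1,0,16]]}}

```text
t: 16.7
tool_pos: [575.6, -92.5, 20.3]
tool_rot: [[0.974, 0.228, -0.002], [0.228, -0.974, 0.001], [-0.001, -0.001, -1.0]]
ft_force: [-0.3, 0.3, -3.3]
gripper_width: 19.4
```

Run:
```python
from h import *
st(); snap('wrist','w19'); snap('side','d19')
crop('d19',230,220,150,90,5,'c26')
```

```text
t16.70 pos [575.6 -92.5  20.3] yaw 13.16 tilt [-0.0016  0.0011 -1.    ] F [-0.3  0.3 -3.3] w 19.4 q [-17.  28. -15.  47.   0. 150.]
```

View pics/w19.png

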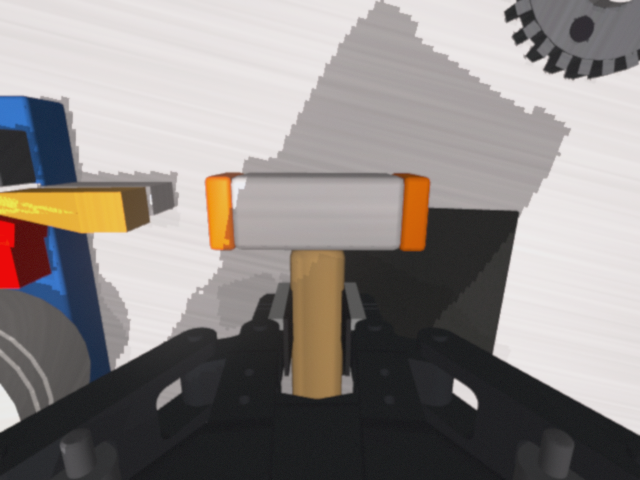

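View pics/c26.png

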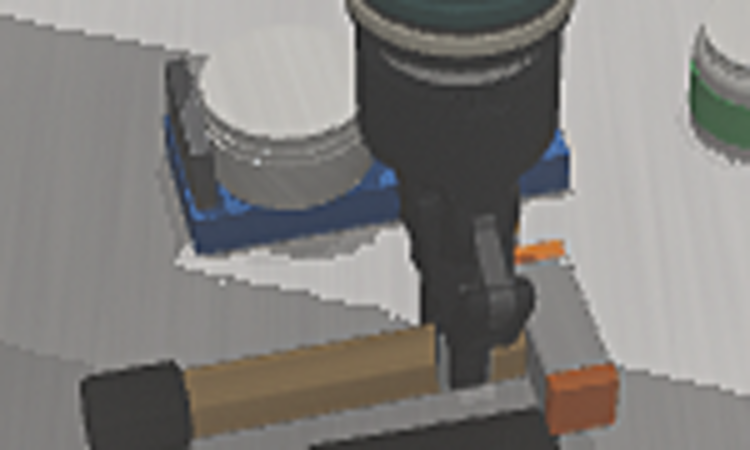

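Request:
{"fn": "play_rows", "kwargs": {"targets": [[0,-8,-2.2,0,0,0,16],[0,-20,-2.2,0,0,0,16],[0,-29,-2.2,0,0,0,16],[0,-29,-2.2,0,0,0,16]]}}

```text
t: 17.2
tool_pos: [569.6, -62.6, 24.2]
tool_rot: [[0.973, 0.23, 0.001], [0.23, -0.973, 0.001], [0.001, -0.0, -1.0]]
ft_force: [0.4, -0.4, -3.2]
gripper_width: 19.7
```

Run:
```python
from h import *
st(); snap('wrist','w20')
crop('w20',0,80,450,200,1.7,'c27')
```

```text
t17.20 pos [569.6 -62.6  24.2] yaw 13.29 tilt [ 1.e-03  6.e-04 -1.e+00] F [ 0.4 -0.4 -3.2] w 19.7 q [-14.  27. -16.  47.   0. 152.]
```

View pics/c27.png

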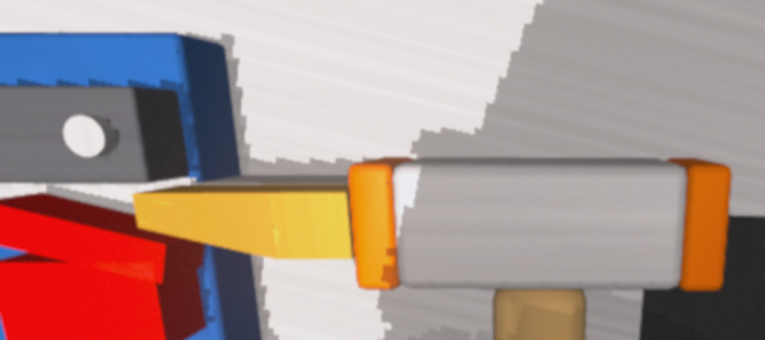

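Request:
{"fn": "play_rows", "kwargs": {"targets": [[0,-8,1,0,0,0,16],[0,-14,1,0,0,0,16],[0,-14,1,0,0,0,16],[0,-6,1,0,0,0,16],[0,-6,1,0,0,0,16]]}}

```text
t: 17.75
tool_pos: [569.0, -58.5, 23.1]
tool_rot: [[0.973, 0.229, 0.002], [0.229, -0.973, -0.0], [0.001, 0.0, -1.0]]
ft_force: [0.4, -0.0, -3.4]
gripper_width: 19.7
```

Run:
```python
from h import *
st(); snap('wrist','w21')
crop('w21',0,80,450,200,1.7,'c28')
```

```text
t17.75 pos [569.  -58.5  23.1] yaw 13.24 tilt [ 1.5e-03 -1.0e-04 -1.0e+00] F [ 0.4 -0.  -3.4] w 19.7 q [-14.  27. -17.  47.   0. 153.]
```

View pics/c28.png

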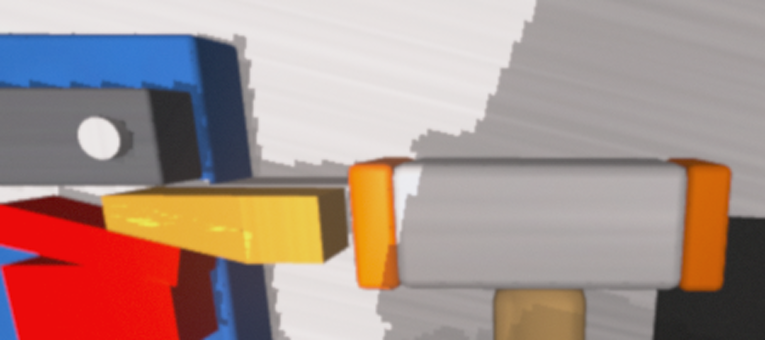

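Request:
{"fn": "play_rows", "kwargs": {"targets": [[0,-8,0,0,0,0,16],[0,-16,0,0,0,0,16],[0,-22,0,0,0,0,16],[0,-22,0,0,0,0,16],[0,-14,0,0,0,0,16],[0,-14,0,0,0,0,16]]}}

```text
t: 18.4
tool_pos: [565.9, -45.4, 23.1]
tool_rot: [[0.974, 0.228, 0.001], [0.228, -0.974, -0.0], [0.001, 0.0, -1.0]]
ft_force: [0.0, -0.0, -3.5]
gripper_width: 19.8
```

Run:
```python
from h import *
st(); snap('wrist','w22')
crop('w22',0,80,450,200,1.7,'c29')
```

```text
t18.40 pos [565.9 -45.4  23.1] yaw 13.20 tilt [ 1.5e-03 -1.0e-04 -1.0e+00] F [ 0.  -0.  -3.5] w 19.8 q [-13.  26. -17.  46.   0. 154.]
```

View pics/c29.png

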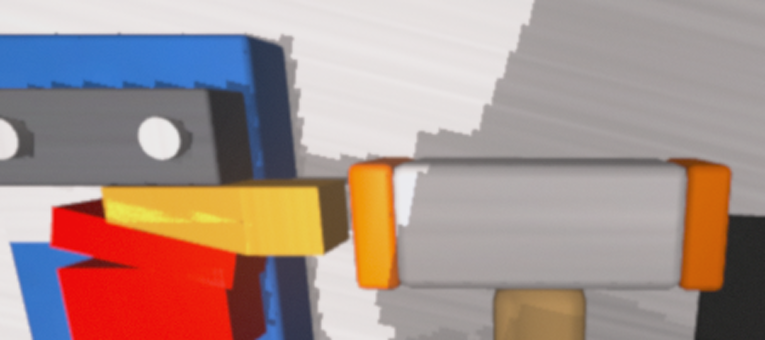

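Request:
{"fn": "play_rows", "kwargs": {"targets": [[0,-8,0,0,0,0,16],[0,-15,0,0,0,0,16],[0,-17,0,0,0,0,16],[0,-17,0,0,0,0,16]]}}

```text
t: 18.85
tool_pos: [561.7, -28.2, 23.1]
tool_rot: [[0.974, 0.229, 0.001], [0.229, -0.974, -0.0], [0.001, 0.001, -1.0]]
ft_force: [0.2, -2.5, -5.0]
gripper_width: 19.8
```

Run:
```python
from h import *
st(); snap('wrist','w23')
crop('w23',0,80,450,200,1.7,'c30')
```

```text
t18.85 pos [561.7 -28.2  23.1] yaw 13.22 tilt [ 1.3e-03 -2.0e-04 -1.0e+00] F [ 0.2 -2.5 -5. ] w 19.8 q [-11.  26. -18.  46.   0. 156.]
```

View pics/c30.png

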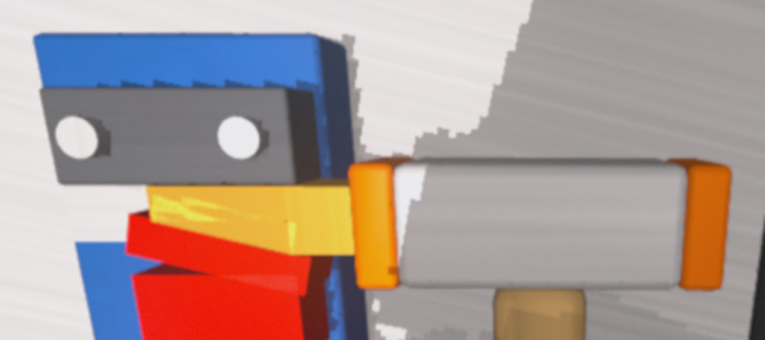

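Request:
{"fn": "play_rows", "kwargs": {"targets": [[0,6,0,0,0,0,16],[0,6,0,0,0,0,16],[0,0,0,0,0,0,16],[0,-5,0,0,0,0,16],[0,-5,0,0,0,0,16]]}}

```text
t: 19.4
tool_pos: [560.6, -23.1, 23.2]
tool_rot: [[0.973, 0.229, 0.002], [0.229, -0.973, -0.001], [0.001, 0.001, -1.0]]
ft_force: [1.5, -3.2, -4.4]
gripper_width: 19.7
```

Request:
{"fn": "play_rows", "kwargs": {"targets": [[0,6,0,0,0,0,16],[0,6,0,0,0,0,16],[0,0,0,0,0,0,16],[0,-4,0,0,0,0,16],[0,-4,0,0,0,0,16]]}}

```text
t: 19.9
tool_pos: [559.8, -21.0, 23.4]
tool_rot: [[0.974, 0.227, 0.002], [0.227, -0.974, -0.006], [0.0, 0.006, -1.0]]
ft_force: [-0.5, -17.8, -4.9]
gripper_width: 20.1
```

Run:
```python
from h import *
st(); snap('wrist','w24')
crop('w24',0,80,450,200,1.7,'c31')
```

```text
t19.90 pos [559.8 -21.   23.4] yaw 13.13 tilt [ 0.0018 -0.006  -1.    ] F [ -0.5 -17.8  -4.9] w 20.1 q [-10.  26. -18.  46.  -0. 157.]
```

View pics/c31.png

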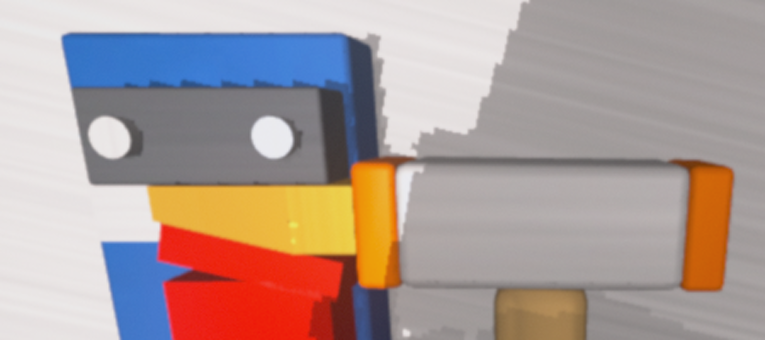

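Request:
{"fn": "play_rows", "kwargs": {"targets": [[0,5,0,0,0,0,16],[0,5,0,0,0,0,16],[0,0,0,0,0,0,16],[0,-2,0,0,0,0,16],[0,-2,0,0,0,0,16]]}}

```text
t: 20.45
tool_pos: [559.5, -21.0, 23.6]
tool_rot: [[0.974, 0.225, 0.002], [0.225, -0.974, -0.011], [-0.001, 0.011, -1.0]]
ft_force: [-1.1, -20.3, -4.1]
gripper_width: 19.6
```

Run:
```python
from h import *
st()
```

```text
t20.45 pos [559.5 -21.   23.6] yaw 13.03 tilt [ 0.002  -0.0113 -0.9999] F [ -1.1 -20.3  -4.1] w 19.6 q [-10.  26. -18.  46.  -1. 157.]
```

Request:
{"fn": "play_rows", "kwargs": {"targets": [[0,10,0,0,0,0,16],[0,40,0,-0.5,0,0,16],[0,60,-30,-0.5,0,0,16],[0,60,-60,-0.5,0,0,16],[0,60,-60,-0.5,0,0,16]]}}

```text
t: 20.95
tool_pos: [574.8, -79.3, 87.6]
tool_rot: [[0.974, 0.225, 0.009], [0.225, -0.974, -0.021], [0.004, 0.022, -1.0]]
ft_force: [-0.4, 0.4, -4.3]
gripper_width: 19.6
```

Run:
```python
from h import *
st(); snap('wrist','w25'); snap('scene','s25')
crop('w25',0,60,230,240,3.2,'c32')
crop('s25',290,190,80,90,7,'c33')
```

```text
t20.95 pos [574.8 -79.3  87.6] yaw 13.00 tilt [ 0.009  -0.0206 -0.9997] F [-0.4  0.4 -4.3] w 19.6 q [-15.  24. -10.  55.  -1. 152.]
```

View pics/c32.png

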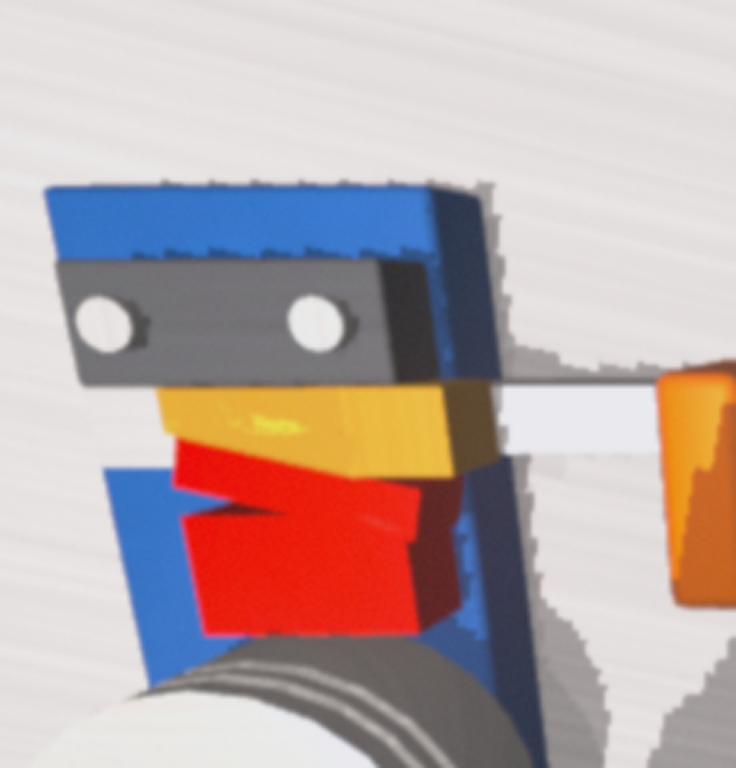

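View pics/c33.png

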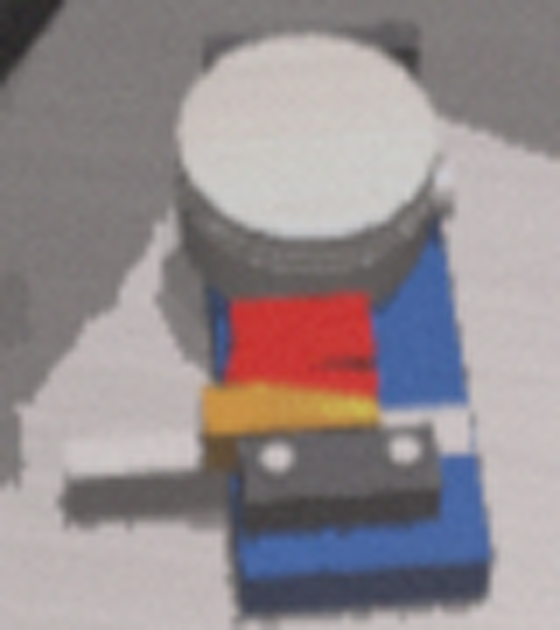

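Run:
```python
from h import *
np.set_printoptions(precision=1,suppress=True)
W=load('w25')
m=np.array([591.1,36.2]);th=np.radians(103.3);y=np.array([np.cos(th),np.sin(th)]);x=np.array([y[1],-y[0]])
f=lambda u,v,z:(lambda q:np.array([(q-m)@x,(q-m)@y]))(p2w(W,*cp(u,v,3.2,0,60),z)[:2])
print('bs',f(380,260,42),f(392,384,42),f(83,384,42),'thick',f(443,384,44),f(456,475,44),'nose',f(157,388,44))
print('jaw back edge',f(203,634,42.5),f(420,634,42.5))
```

```text
bs [29.2  1.1] [7.8 2.2] [ 8.3 56.6] thick [ 7.9 -7.8] [-8.4 -8. ] nose [ 7.6 42.3]
jaw back edge [-38.3  44. ] [-38.8   3.5]
```

Run:
```python
from h import *
np.set_printoptions(precision=1,suppress=True)
m=np.array([591.1,36.2]);th=np.radians(103.3);y=np.array([np.cos(th),np.sin(th)]);x=np.array([y[1],-y[0]])
def F(n,s,ox,oy):
    W=load(n); return lambda u,v,z:(lambda q:np.array([(q-m)@x,(q-m)@y]))(p2w(W,*cp(u,v,s,ox,oy),z)[:2])
f=F('w15',4,230,80);print('open',f(123,180,42.5),f(133,438,42.5),f(365,192,42.5),f(303,461,42.5))
f=F('w25',3.2,0,60);print('now',f(203,634,42.5),f(420,634,42.5),f(174,488,42.5),f(176,440,42.5),f(420,490,42.5),f(414,540,42.5))
st();print(row([500,-352,60],-12.6))
```

```text
open [-34.5  43.3] [-34.8   3.5] [ 3.  41.3] [-7.2 -0.4]
now [-38.3  44. ] [-38.8   3.5] [-10.5  43.9] [-1.7 41.8] [-11.3  -0.3] [-20.6   2.1]
t21.05 pos [572.9 -78.4  84.2] yaw 13.05 tilt [ 0. -0. -1.] F [-0.6  0.2 -4.9] w 19.5 q [-15.  24. -11.  55.  -1. 152.]
[-132.8, 249.6, 29.2, 1.1, -0.3, 25.6]
```

Run:
```python
from h import *
print(row([493.6,-354.4,30],-12.5))
```

```text
[-139.6, 249.9, 59.2, 1.1, -0.3, 25.5]
```

Request:
{"fn": "play_rows", "kwargs": {"targets": [[-139.6,249.9,0,1.1,-0.3,25.5,16],[-139.6,249.9,0,1.1,-0.3,25.5,16],[-139.6,249.9,0,1.1,-0.3,25.5,16],[-139.6,249.9,0,1.1,-0.3,25.5,16],[-139.6,249.9,0,1.1,-0.3,25.5,16],[-139.6,249.9,0,1.1,-0.3,25.5,16],[-139.6,249.9,0,1.1,-0.3,25.5,16],[-139.6,249.9,40,1.1,-0.3,25.5,16],[-139.6,249.9,59,1.1,-0.3,25.5,16],[-139.6,249.9,59,1.1,-0.3,25.5,16]]}}

```text
t: 22.05
tool_pos: [491.8, -351.9, 26.4]
tool_rot: [[0.977, -0.215, -0.006], [-0.215, -0.977, 0.004], [-0.006, -0.003, -1.0]]
ft_force: [-0.7, 0.4, -3.4]
gripper_width: 19.4
```

Run:
```python
from h import *
st(); snap('side','d26');print(row([493.6,-354.4,-1],-12.5));st()
crop('d26',170,330,170,130,4.5,'c34')
```

```text
t22.05 pos [ 491.8 -351.9   26.4] yaw -12.42 tilt [-0.0056  0.0044 -1.    ] F [-0.7  0.4 -3.4] w 19.4 q [-43.  30. -11.  50.  -0. 149.]
[1.3, 1.4, 29.4, -0.1, 0.2, 0.1]
t22.10 pos [ 492.7 -352.8   28.4] yaw -12.42 tilt [-0.0037  0.0024 -1.    ] F [ 1.3  0.6 -3.8] w 19.2 q [-43.  29. -10.  50.  -0. 149.]
```

View pics/c34.png

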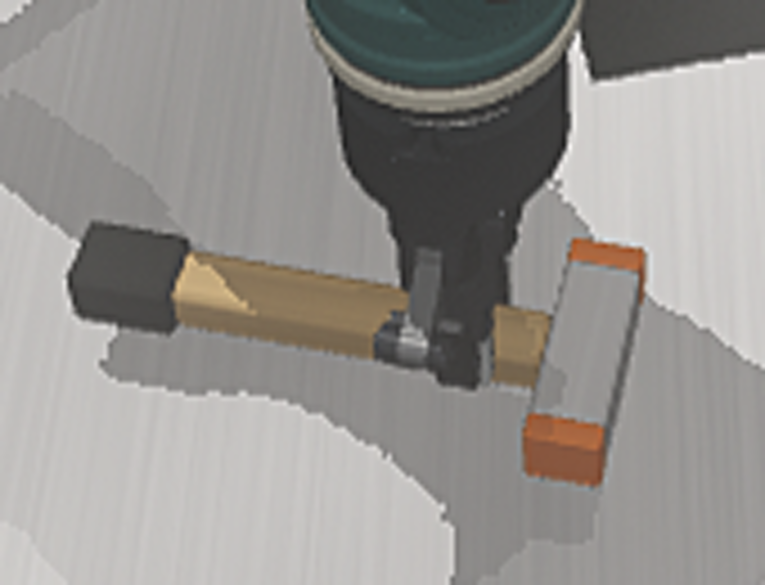

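Mallet is level in the grip, over its starting spot. Lowering gently.

Request:
{"fn": "play_rows", "kwargs": {"targets": [[0.6,1.4,15,0,0.2,0,16],[0.6,1.4,26,0,0.2,0,16],[0.6,1.4,30,0,0.2,0,16],[0.6,1.4,31,0,0.2,0,16],[0.6,1.4,31,0,0.2,0,16]]}}

```text
t: 22.6
tool_pos: [493.1, -354.2, -2.1]
tool_rot: [[0.977, -0.215, 0.0], [-0.215, -0.977, 0.001], [-0.0, -0.001, -1.0]]
ft_force: [-0.1, -0.4, -3.6]
gripper_width: 19.4
```

Request:
{"fn": "play_rows", "kwargs": {"targets": [[0,0,1.5,0,0,0,16],[0,0,2.5,0,0,0,16],[0,0,2.5,0,0,0,16]]}}

```text
t: 22.9
tool_pos: [493.3, -354.4, -4.3]
tool_rot: [[0.977, -0.215, 0.001], [-0.215, -0.977, 0.001], [0.0, -0.001, -1.0]]
ft_force: [0.2, 1.1, -3.4]
gripper_width: 19.4
```

Request:
{"fn": "play_rows", "kwargs": {"targets": [[0,0,1,0,0,0,16],[0,0,2,0,0,0,16],[0,0,2,0,0,0,16]]}}

```text
t: 23.2
tool_pos: [493.4, -354.5, -4.5]
tool_rot: [[0.977, -0.215, 0.002], [-0.215, -0.977, -0.0], [0.002, -0.0, -1.0]]
ft_force: [-7.2, 5.9, 25.4]
gripper_width: 19.8
```

Request:
{"fn": "play_rows", "kwargs": {"targets": [[0,0,-0.5,0,0,0,19],[0,0,-0.5,0,0,0,50],[0,0,-0.5,0,0,0,55],[0,0,-20,0,0,0,60],[0,0,-60,0,0,0,60],[0,0,-110,0,0,0,60],[0,0,-110,0,0,0,60],[0,0,-110,0,0,0,60]]}}

```text
t: 24.0
tool_pos: [493.8, -355.0, 106.4]
tool_rot: [[0.977, -0.215, 0.003], [-0.215, -0.977, -0.002], [0.003, 0.001, -1.0]]
ft_force: [-0.1, 0.0, -0.2]
gripper_width: 60.0
```

Run:
```python
from h import *
st(); snap('scene','s27'); snap('side','d27');snap('wrist','w27')
crop('s27',290,190,80,90,6,'c35')
```

```text
t24.00 pos [ 493.8 -355.   106.4] yaw -12.41 tilt [ 0.0032 -0.0016 -1.    ] F [-0.1  0.  -0.2] w 60.0 q [-43.  26.  -3.  61.   0. 149.]
```

View pics/s27.png

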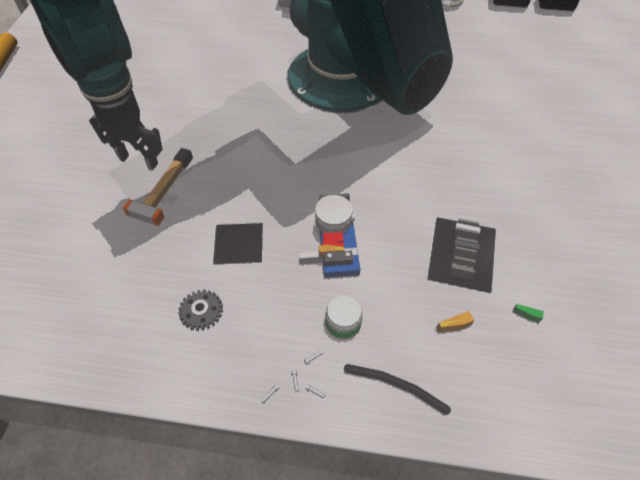

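View pics/d27.png

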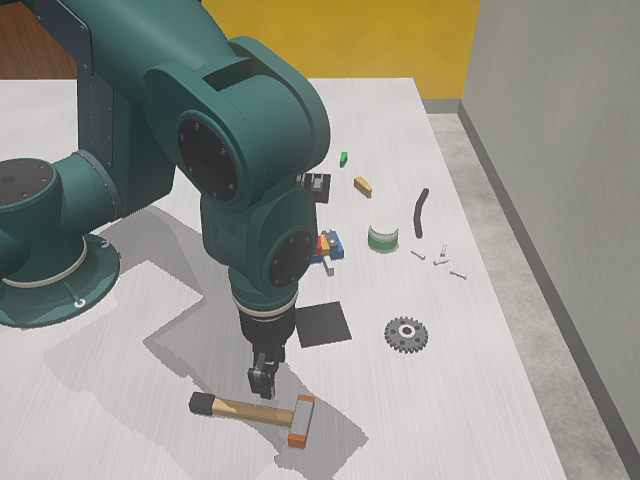

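View pics/w27.png

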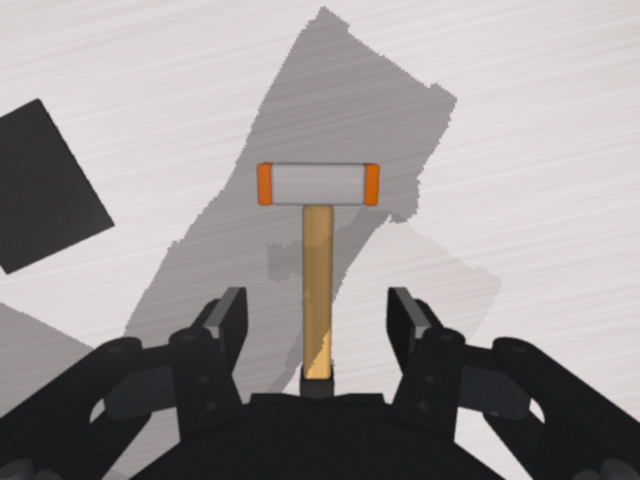

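View pics/c35.png

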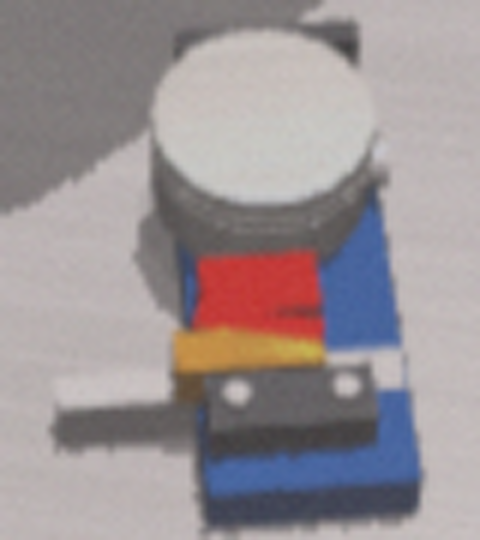

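The mallet lies flat on the bench at image (145,210), clear of the vise. The wedge sits in the throat with the red jaw against the piston. The sprocket, tin, bar and pin are where they were at the start.

Run:
```python
from h import *
print(r.sign_off())
```

```text
the job is handed in; nothing more can be done
None
```

I did the job in the order you asked and handed it in at about 24 s of the 67 s allowed. The wedge is tight in the throat and the mallet is back on the bench where it started.

- **Wedge:** I took it end to end from the tray, laid it flat on the mat and let go. Then I gripped it again by the sides of its head and laid it on the vise bed with its nose about 4 mm inside the mouth.
- **Tapping:** All the driving was done with the mallet. The last two taps stopped at the same place, with the force rising to 18 N and then 20 N and no more travel.
- **Checks after tapping:** The wedge's thick end measured about 8 mm out of the mouth, so its centre is at about y 17. The jaw had moved about 3.9 mm, which matches closed within the camera's error.
- **Last pictures:** The wedge is in place, the red jaw is against the piston, and the mallet lies clear of the vise. The sprocket, tin, bar and pin are undisturbed, and the gripper is touching nothing.

**Disagreements:**
- **Fingertips:** In the pictures they stood about 14–22 mm behind the stated TCP, depending on the opening, not 17 mm ahead. I set the grip heights from the images and contact forces instead.
- **Side camera:** It read positions about 5 mm lower in y than the other two cameras, so I relied on the wrist camera.

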